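# Fit the fuse-chart holder in a car's fuse box

## Task

Lever the fuse box's snapped-down cover up with the blade of the pry tool (the fingers must not lift it out of its closed position), swing it over until it lies fully open, and put the pry tool back down flat on the bench. Then take the label holder (the wide plate with the paper card) out of the wooden block, push it tongue first down behind the lip inside the front of the fuse box, by feel and without forcing it, until it sits fully home with the springy rubber strip squeezed down under it. Finish while still holding it pressed home, so that its adhesive can take: do not let go, and leave the other things on the bench where they are.

Things in the scene. Friction and masses are not known exactly. Their poses are not given: they have to be found in the camera images.
- fusebox: Car fuse box fixed to the bench: steel plate 140 x 205 x 6 mm, on it an open black base 120 (x) x 160 (y) mm, walls up to 46 mm, and a hinged domed cover. Origin: centre, at bench level; front (-x) faces the robot. Fuses and relays on the rear half of its deck (x 0 to +52 mm) reach 44 mm up. A pry ledge 60 mm wide stands 11 mm out from the middle of the front wall, its top 37 mm up.
- cover (a joint): Angle of the cover about its hinge along the rear of the box: 0 shut, 2.1 rad fully open (the stop). Cover 123 x 164 x 38 mm, 100 g, hollow below, walls 3 mm. A snap catch holds it shut: 1 to 3 N up at the front tab frees it, then about 0.7 N lifts it. Let go below about 0.9 rad it falls, beyond about 1.5 rad it falls fully open.
- cover_hinge (a point): Point on the cover's hinge line, middle of the box's width; 63 mm behind the box's centre and 47 mm above the bench. The line runs along the box's y axis.
- cover_tab (a point): Middle of the underside of the pry tab, a 50 mm wide, 3.5 mm thick tongue standing 13 mm out from the foot of the cover's front wall; 130.5 mm from the hinge line. It moves with the cover; shut, its underside is 47 mm above the bench.
- pry_gap (a point): The gap to pry in: on the front face of the base in the middle of its width, midway (42 mm above the bench) between the pry ledge below and the pry tab above, which leave 10 mm between them. The blade enters along the box's +x as far as this point.
- slot_mouth (a point): Mouth of the label holder's slot, inside the front of the box: 42 mm in front of the box's centre, 25 mm to its +y side, 45.5 mm above the bench. The slot lies between the lip (front) and a rail (behind), runs along the box's y, is 67 mm long and 7 mm wide; the top 10 mm of lip and rail flare to a 17 mm wide mouth.
- slot_home (a point): Bottom of the slot, straight below slot_mouth, 22 mm above the bench: the top of the two solid stops at the slot's ends, where the holder's foot rests when it is fully home.
- strip (a joint): How far the rubber strip in the slot's bottom is squeezed, m: 0 free (its top 6 mm above slot_home), 0.006 with the holder home on the stops. It pushes back with 0.9 N plus 1.1 N per mm, about 7.5 N at home, and lifts the holder again when let go.
- pry_tool: Pry tool lying flat on the bench, about 90 g: black block handle 100 x 22 x 20 mm (x, y, z) and a straight flat steel blade 80 long x 18 wide x 3 mm thick, its middle 10 mm above the handle's underside, continuing along the tool's +x. Origin: centre of the handle's underside.
- pry_tip (a point): Middle of the end of the pry tool's blade, 130 mm in front of the tool's origin and 10 mm above its underside.
- pry_grip (a point): Middle of the handle near the balance point, 22 mm in front of the tool's origin, 10 mm up; the handle is 22 mm wide here, flat sided.
- parts_block: Slotted wooden block fixed to the bench, 160 x 90 x 34 mm (x, y, z), origin at the centre of its underside, with three open slots along its y, 60 mm apart in x (-60, 0, +60 mm), 5.5 mm wide. Three plates stand in them in any order.
- label_holder: Label holder standing in the wooden block, about 30 g: grey frame 60 wide (y) x 8 thick (x) x 26 mm high round a white card, above a tongue as wide, 4 mm thick, 26 mm high that goes into the slot, either face to the front. Origin: middle of the tongue's lower end; z up; 52 mm high in all. In the block the frame rests on the block's top, the origin 8 mm above the bench.
- holder_foot (a point): Middle of the lower end of the label holder's tongue (its origin).
- holder_top (a point): Middle of the top of the label holder's frame, 52 mm above its foot.
- blank_plate: Plain narrow grey plate in the wooden block, 30 mm wide, 66 mm high: not wanted.
- eye_bracket: Steel bracket with a round top, 40 mm wide, 67 mm high, in the wooden block: not wanted.
- tape_roll: Roll of masking tape, diameter 92, height 24 mm, lying flat. Leave it alone.
- bottle: Black bottle with white cap, diameter 66, height 160 mm, standing. Leave it alone.
- mallet: Soft-faced mallet lying flat, wooden handle 230 mm along its x, head at +x 80 mm across, 36 mm high. Leave it alone.
- pliers: Long-nosed pliers lying flat, 200 mm long along x, 60 mm wide, 16 mm high. Leave it alone.
- bezel: Black rectangular instrument frame lying flat, 48 (x) x 108 (y) x 7 mm. Leave it alone.
Mind the look-alikes: they are no part of the job. Of the things that look like the pry_tool, take the one that is farthest from the robot's base at the start.

How it is judged (in metres and radians):
On the way, in this order (a step that is already met when the one before it is completed fails the run):
1. the cover is levered out of its closed position by the pry tool (value of joint cover above 0.12 rad and contact force between pry_tool and fusebox above 0.1 N), for 0.1 s.
2. the cover lies fully open (value of joint cover above 1.9 rad), for 0.2 s.
3. the pry tool lies flat on the bench, let go (height (world z) of pry_tool below 0.008 m and height (world z) of pry_tip below 0.018 m and contact force between the fingers and pry_tool below 0.1 N and linear speed of pry_tool below 0.05 m/s), for 0.2 s.
4. the label holder's tongue is down in the slot behind the lip (horizontal distance between holder_foot and slot_home below 0.006 m and z of holder_foot in the frame of slot_home below 0.012 m), for 0.1 s.
At the end, for the whole second after the job is handed in: The fingers still hold the label holder upright (within 0.12 rad) in the slot, its foot within 6 mm sideways and 2 mm in height of slot_home, the rubber strip squeezed by more than 4.2 mm, at rest; the cover is open beyond 1.9 rad and the pry tool lies flat on the bench (value of joint strip above 0.0042 m and z of holder_foot in the frame of slot_home below 0.002 m and horizontal distance between holder_foot and slot_home below 0.006 m and angle between label_holder's own z axis and vertical below 0.12 rad and contact force between the fingers and label_holder above 1 N and linear speed of label_holder below 0.02 m/s and value of joint cover above 1.9 rad and height (world z) of pry_tool below 0.008 m and height (world z) of pry_tip below 0.018 m); the arm keeps its last pose, push and grip.
It fails at once if the fingers lift the cover out of its closed position (value of joint cover between 0.03 and 0.3 rad and contact force between the fingers and fusebox above 1 N).
It fails at once if the label holder is forced (over 40 N) against the fuse box (contact force between label_holder and fusebox above 40 N).
It fails at once if a bystander is moved by more than 30 mm (distance of any of tape_roll, bottle, mallet, pliers, bezel, blank_plate, eye_bracket from where it was at the start of the episode above 0.03 m).
It also fails if it takes over 69 s, if anything falls off the work surface, if the arm or the gripper's body presses on something with over 40 N, if the wrist force passes 120 N, or if a joint passes its speed limit or range.

## Robot

A 7-joint arm with a two-finger parallel gripper is mounted at the origin on the work surface. World frame = base frame: x ahead of the robot, y to its left, z up, the work surface at z = 0. Lengths are in mm, angles in rad, forces in N, time in s.
With the tool pointing down it reaches from about 350 to 900 mm from the base axis. Payload 19.9 kg.
Tool frame: the origin (TCP) lies on the centre line of the jaws, within the pads' length; the fingertips stand 8 mm ahead of it and the grasp point (between the pads) lies 11 mm behind it; z points along the fingers, y is the direction in which the jaws open and shut (so a half turn about z gives the same grasp; the last joint's range is limited). The gripper opens to 94 mm and grips with 3 to 60 N. Pads are 16 mm wide; open, the fingers measure 119 mm over their backs; the gripper's body (75 mm by 177 mm) begins 78 mm behind the grasp point.
Start: joints at [-0.042, 0.417, -0.01, 1.614, 0.005, 1.111, -0.053], TCP at [624.98, 0.002, 213.425] pointing down, gripper open.
Joint ranges: [-2.81, 2.81], [-0.39, 2.02], [-1.27, 1.25], [0.06, 2.57], [-1.19, 4.33], [0.19, 2], [-2.82, 2.82]. Speed limits (rad/s): [1.89, 1.89, 2.39, 2.39, 3.01, 3.01, 3.01].

## Interface

Orientations are given as a 3x3 rotation matrix whose columns are the frame's x, y, z axes.
In Python, from bench import * gives the robot as it stands.
- The arm moves only by the tool apply_moves, never from a script. Its argument "series" is text: rows parted by semicolons, each of 6 numbers parted by spaces: the shift along the tool's x, y, z in mm, then the turn, a rotation vector about the tool's x, y, z in degrees. A call has 1 to 10 rows; each row is the pose to reach, as a shift and turn from the pose commanded when the call began, along the tool's axes at that moment; what a row does not reach only later rows make up. A row lasts 1/10 s, in which the tool goes at most 50 mm and 8.59 degrees, less where a joint would pass 70% of its speed; a pose out of reach is approached as far as the arm can. A call with a gripper value outside its range is refused whole. "jaw" is the finger opening in mm, from 0 to 94, set as the call begins (left out, the last holds). The fingers move at their own pace and stop on an object; the grip force is fixed at half the most. Time passes only in rows, so rows that repeat a pose let the fingers close. It gives the time, the measured TCP pose, the force and the opening at its end, in the units of the state.
- sense(): the state, without advancing time (a new reading comes with each control period).
- read_camera(name): name is "scene" or "side" or "wrist"; returns (picture, depth): 480x640x3 uint8, red, green, blue; 480x640 float32, mm along the optical axis (not along the pixel's ray), 0 where there is no reading.
- camera_params(name): a dict with "K" (3x3 intrinsics, pixels), "view" (4x4, takes a point from world to camera coordinates). Camera axes: x right, y down, z forward; pixel columns grow to the right and rows downward; lengths in mm; the calibration is good to about 2 mm. A picture is of the moment at which its call begins: read the wrist's pose just before it. camera_params takes no time and is no camera call; for the wrist camera it gives the pose at the moment of the call.
- close_job(): hands the job in, once; it reports no verdict.
The state is a dict: "t": time; "joints": joint angles; "joint_velocities": joint speeds; "tau": joint torques, N m; "tcp_pos": TCP position; "tool_rot": TCP orientation; "contact_force": force on the tool from outside, world axes, zero at the start; "torque": the same for the moment, N m; "gripper_width": finger opening in mm.
Only numpy, scipy, OpenCV 4.12 (cv2) and the standard library are available. Lean on these libraries where they do the work, as an engineer would, in place of code of your own. Each camera call takes 0.05 s, during which the arm holds its last target.

## Working session

There is one attempt and no reset: what is moved stays moved. The work goes in short steps, Python scripts to look and compute and a tool call to move; the robot and the scene stay as the last step left them, time stands still between calls to the robot, and variables do not carry over. Pictures are saved under pics/ and viewed, and the job is handed in when it is done.

Besides the shell and the picture viewer there is one more tool, called in YAML: its name, and indented under it one key for each argument. apply_moves: Moves the arm, as the interface text tells. Its arguments: {"type":"object","properties":{"series":{"type":"string"},"jaw":{"type":"number"}},"required":["series"]}

```bash
ls; mkdir -p pics
python3 - <<'E'
from bench import *
import cv2,numpy as np
for n in ["scene","side","wrist"]:
    p=camera_params(n); im,d=read_camera(n)
    cv2.imwrite(f"pics/a_{n}.png",im[:,:,::-1]); np.savez(f"pics/a_{n}.npz",im=im,d=d,K=p["K"],V=p["view"])
    print(n,np.round(p["K"],1).tolist(),np.round(p["view"],3).tolist(),(d>0).mean())
print(sense())
E
```

```text
pics
scene [[527.0, 0.0, 320.6], [0.0, 527.0, 234.6], [0.0, 0.0, 1.0]] [[0.272, 0.962, -0.011, -62.967], [0.578, -0.172, -0.798, -284.491], [-0.77, 0.211, -0.603, 1695.323], [0.0, 0.0, 0.0, 1.0]] 0.9922233072916666
side [[568.2, 0.0, 324.9], [0.0, 568.2, 240.3], [0.0, 0.0, 1.0]] [[-0.78, -0.625, -0.016, 351.835], [-0.301, 0.398, -0.867, 260.381], [0.549, -0.671, -0.499, 888.688], [0.0, 0.0, 0.0, 1.0]] 0.9959049479166666
wrist [[420.8, 0.0, 314.1], [0.0, 420.8, 247.4], [0.0, 0.0, 1.0]] [[1.0, 0.0, -0.001, -625.166], [0.0, -0.972, 0.235, -25.027], [-0.001, -0.235, -0.972, 390.506], [0.0, 0.0, 0.0, 1.0]] 0.9960091145833333
{'t': 0.15, 'joints': array([-0.04147343,  0.41778663, -0.01031107,  1.61401288,  0.00469667,
        1.11071002, -0.05298177]), 'joint_velocities': array([ 0.00107717, -0.00228216, -0.00064809, -0.00249967,  0.00034053,
        0.00087558, -0.00076234]), 'tau': array([ 7.99236568e-04, -8.51532197e+01,  6.39362633e-01, -4.26137459e+01,
       -4.88919730e-02,  1.71691604e-02,  1.51774425e-04]), 'tcp_pos': array([ 6.2472638e+02, -1.8638762e-02,  2.1300998e+02]), 'tool_rot': array([[-5.15070881e-06,  9.99999604e-01, -8.90347367e-04],
       [ 9.99999998e-01,  5.08826884e-06, -7.01321523e-05],
       [-7.01275942e-05, -8.90347726e-04, -9.99999601e-01]]), 'contact_force': array([ 0.4255064 , -1.27285839,  0.03341649]), 'torque': array([ 0.04696194, -0.05566244, -0.01441764]), 'gripper_width': 94.3293123530446}
```

View pics/a_scene.png

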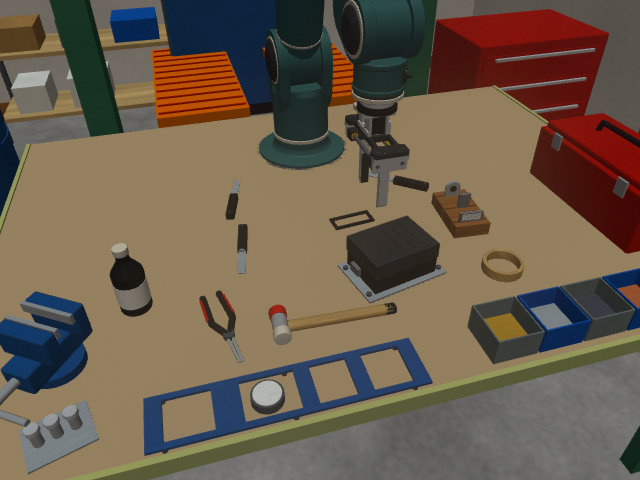

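View pics/a_side.png

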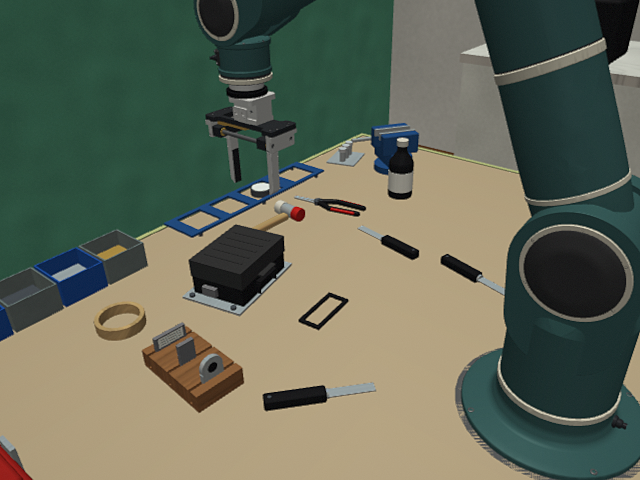

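View pics/a_wrist.png

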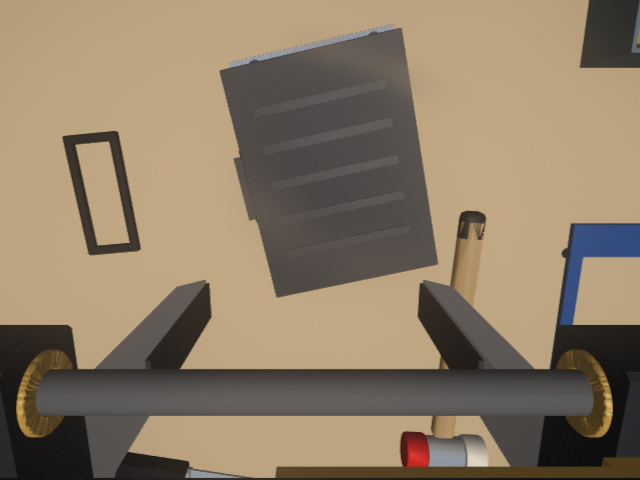

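The scene picture shows three tools that look like the pry tool:
- handle (242,235), blade (242,262)
- handle (232,205), blade (236,187)
- handle (410,183), blade hidden in this view. In the side picture it is at (295,398), with a serrated blade.

The fuse box is at scene (392,255) and the block at (460,212). Next I'll work out positions.

```bash
cat > h.py <<'E'
import numpy as np,cv2
def load(f):
    z=np.load(f); return z['im'],z['d'],z['K'],z['V']
def ray(K,V,u,v):
    R=V[:3,:3];t=V[:3,3]; c=-R.T@t
    dc=np.array([(u-K[0,2])/K[0,0],(v-K[1,2])/K[1,1],1.])
    return c,R.T@dc
def onplane(K,V,u,v,z):
    c,d=ray(K,V,u,v); return c+d*(z-c[2])/d[2]
def bydepth(K,V,u,v,dep):
    c,d=ray(K,V,u,v); return c+d*dep
def cloud(d,K,V):
    v,u=np.mgrid[0:d.shape[0],0:d.shape[1]]
    P=np.stack([(u-K[0,2])/K[0,0]*d,(v-K[1,2])/K[1,1]*d,d],-1)-V[:3,3]
    return P@V[:3,:3]
def proj(K,V,p):
    q=V[:3,:3]@np.asarray(p)+V[:3,3]; q=K@q; return q[:2]/q[2]
def tri(rays):
    A=0;b=0
    for c,d in rays:
        d=d/np.linalg.norm(d);M=np.eye(3)-np.outer(d,d);A=A+M;b=b+M@c
    return np.linalg.solve(A,b)
def snap(name,tag):
    from bench import camera_params,read_camera
    p=camera_params(name); im,d=read_camera(name)
    cv2.imwrite(f"pics/{tag}.png",im[:,:,::-1]); np.savez(f"pics/{tag}.npz",im=im,d=d,K=p["K"],V=p["view"])
    return im,d,np.array(p["K"]),np.array(p["view"])
E
python3 - <<'E'
from h import *
im,d,K,V=load('pics/a_scene.npz'); C=cloud(d,K,V)
for n,(u,v) in dict(A_h=(242,235),A_b=(242,265),B_h=(232,207),B_b=(236,187),C_h=(410,183),box=(392,245),mal=(280,322),pl=(222,318),bez=(352,219),tape=(503,255),bot=(130,290),block=(460,225)).items():
    print(n,C[v,u].round(), np.linalg.norm(C[v,u][:2]).round())
cv2.imwrite('pics/crop1.png',cv2.resize(im[170:290,190:310,::-1],None,fx=5,fy=5))
cv2.imwrite('pics/crop2.png',cv2.resize(im[170:300,310:510,::-1],None,fx=4,fy=4))
im,d,K,V=load('pics/a_side.npz'); C=cloud(d,K,V)
for n,(u,v) in dict(A_h=(403,247),A_b=(370,233),B_h=(460,267),C_h=(295,398),C_b=(355,388),card=(170,335),plate=(186,350),eye=(211,368),).items():
    print(n,C[v,u].round(), np.linalg.norm(C[v,u][:2]).round())
cv2.imwrite('pics/crop3.png',cv2.resize(im[200:420,130:400,::-1],None,fx=2.9,fy=2.7))
E
```

```text
A_h [ 445. -259.   20.] 515.0
A_b [ 550. -276.   14.] 615.0
B_h [ 313. -265.   18.] 410.0
B_b [ 202. -239.    9.] 313.0
C_h [332. 233.  15.] 406.0
box [662.  41.  85.] 663.0
mal [ 766. -233.   33.] 801.0
pl [ 690. -342.   -0.] 770.0
bez [427.  30.  -3.] 428.0
tape [685. 313.  12.] 753.0
bot [ 639. -509.   77.] 817.0
block [574. 258.  33.] 629.0
A_h [ 425. -249.   21.] 493.0
A_b [ 531. -273.   11.] 598.0
B_h [ 285. -250.   21.] 379.0
C_h [313. 246.  21.] 398.0
C_b [257. 164.  12.] 305.0
card [556. 291.  54.] 627.0
plate [498. 303.  59.] 583.0
eye [438. 303.  54.] 532.0
```

View pics/crop1.png

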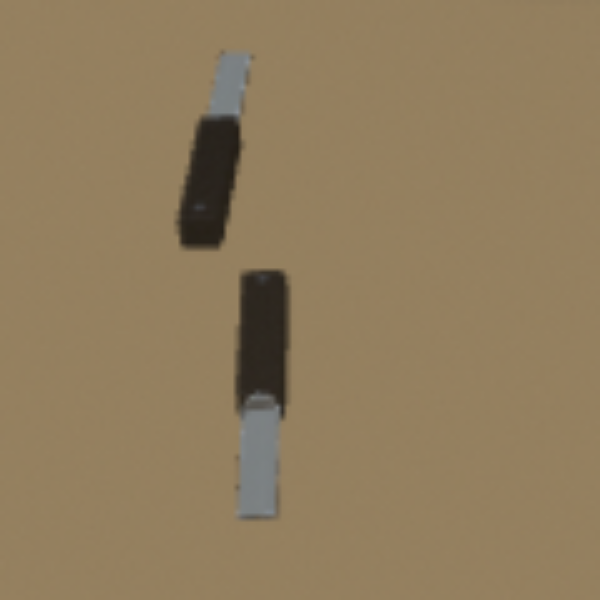

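View pics/crop2.png

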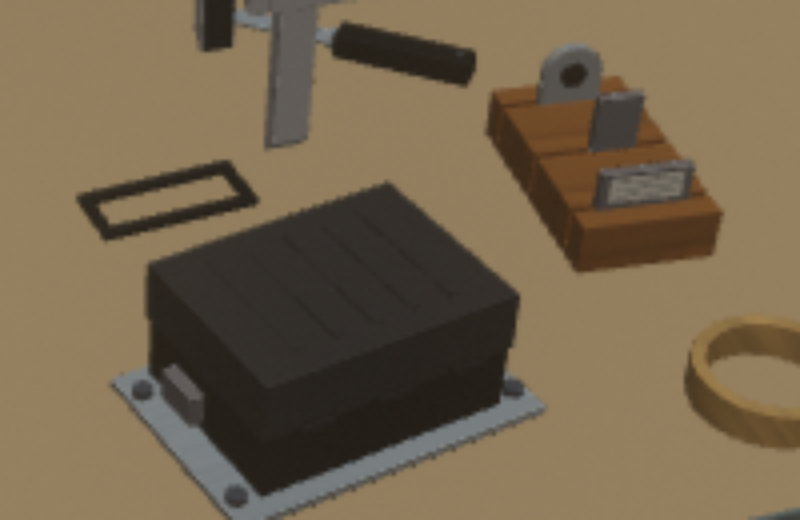

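View pics/crop3.png

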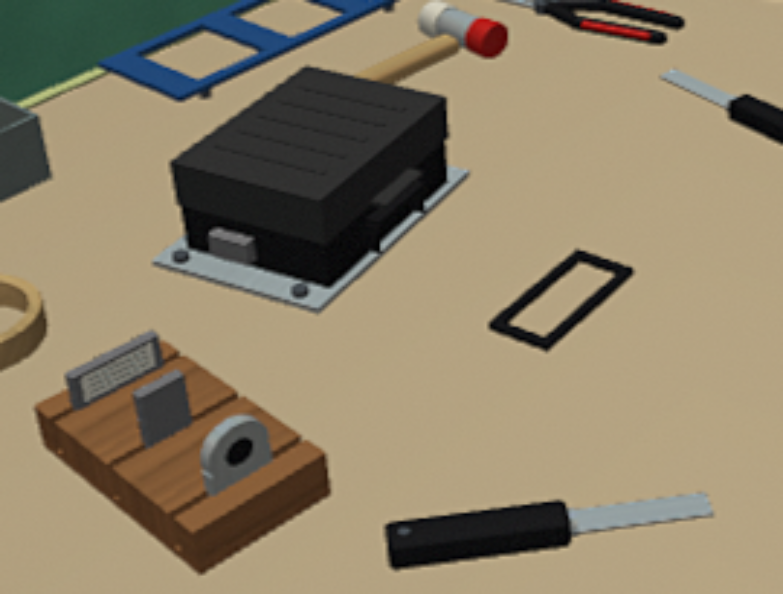

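The pry tool is A (handle at scene (242,235)): it has the straight blade and is about 450–500 mm from the base. B is about 310 mm away and C about 300 mm. In the crop, A shows the plain flat blade and block handle. In the block, the label holder (white card) is in the slot farthest in x. Next I'll measure the box, the tool and the block.

Run:
```python
from h import *
def rect(P):
    r=cv2.minAreaRect(P.astype(np.float32)); b=cv2.boxPoints(r); return r,b
# box cover from each camera
for n,poly in dict(a_scene=(330,200,450,300),a_wrist=(200,20,450,300),a_side=(170,210,300,310)).items():
    im,d,K,V=load(f'pics/{n}.npz'); C=cloud(d,K,V)
    x0,y0,x1,y1=poly; S=np.zeros(d.shape,bool); S[y0:y1,x0:x1]=1
    m=S&(C[...,2]>75)&(C[...,2]<92)&(im.max(2)<110)
    P=C[m]; r,b=rect(P[:,:2]); print(n,'top z',np.median(P[:,2]).round(1),m.sum(),r)
    # contour based with ray onto plane 85
    cs,_=cv2.findContours(m.astype(np.uint8),cv2.RETR_EXTERNAL,cv2.CHAIN_APPROX_NONE)
    c=max(cs,key=cv2.contourArea)[:,0]
    Q=np.array([onplane(K,V,u,v,85)[:2] for u,v in c]); r,b=rect(Q); print('   plane',r)
# tool A
for n,poly in dict(a_scene=(222,215,262,280),a_side=(355,222,425,262)).items():
    im,d,K,V=load(f'pics/{n}.npz'); C=cloud(d,K,V)
    x0,y0,x1,y1=poly; S=np.zeros(d.shape,bool); S[y0:y1,x0:x1]=1
    hsv=cv2.cvtColor(im,cv2.COLOR_RGB2HSV)
    h=S&(im.max(2)<75); bl=S&(hsv[...,1]<60)&(im.max(2)>100)
    for nm,m in(('h',h),('b',bl)):
        cs,_=cv2.findContours(m.astype(np.uint8),cv2.RETR_EXTERNAL,cv2.CHAIN_APPROX_NONE)
        c=max(cs,key=cv2.contourArea)[:,0]
        Q=np.array([onplane(K,V,u,v,20 if nm=='h' else 11)[:2] for u,v in c]); print(n,nm,rect(Q)[0],'depthz',np.percentile(C[m][:,2],[10,50,90]).round(1))
```

```text
a_scene top z 84.0 2810 ((640.7447509765625, 50.07771682739258), (129.94837951660156, 167.75582885742188), 11.878990173339844)
   plane ((647.9366455078125, 47.01561737060547), (132.19827270507812, 170.67282104492188), 12.020936012268066)
a_wrist top z 85.6 41147 ((639.1723022460938, 49.32667541503906), (122.85179138183594, 164.16619873046875), 12.22503662109375)
   plane ((639.2308959960938, 49.44969177246094), (122.2258071899414, 163.41355895996094), 12.285455703735352)
a_side top z 85.8 2858 ((637.5814819335938, 50.87913513183594), (128.22743225097656, 169.3189239501953), 12.072532653808594)
   plane ((632.6755981445312, 55.993438720703125), (133.02574157714844, 178.37588500976562), 12.26483154296875)
a_scene h ((455.0203857421875, -261.8476257324219), (21.315153121948242, 114.50720977783203), 80.67872619628906) depthz [10.7 18.  20.3]
a_scene b ((535.0565185546875, -276.061767578125), (17.872173309326172, 79.38002014160156), 78.98207092285156) depthz [ 7.8 10.2 12.2]
a_side h ((434.5243225097656, -247.382568359375), (39.520626068115234, 112.27455139160156), 79.41181945800781) depthz [ 7.7 18.  21.4]
a_side b ((533.4852905273438, -278.9925842285156), (22.443872451782227, 79.54082489013672), 80.23848724365234) depthz [ 0.5 11.9 14.4]
```

apply_moves:
  series: "-266 -144 50 0 0 100.5;-266 -144 50 0 0 100.5;-266 -144 50 0 0 100.5;-266 -144 50 0 0 100.5;-266 -144 50 0 0 100.5;-266 -144 50 0 0 100.5;-266 -144 50 0 0 100.5;-266 -144 50 0 0 100.5;-266 -144 50 0 0 100.5;-266 -144 50 0 0 100.5"
  jaw: 50

```text
t: 1.15
tcp_pos: [480.8, -266.0, 163.3]
tool_rot: [[0.998, 0.064, -0.0], [0.064, -0.998, 0.0], [-0.0, -0.0, -1.0]]
contact_force: [0.7, 0.2, -0.3]
gripper_width: 49.8
```

apply_moves:
  series: "0 0 0 0 0 8;0 0 0 0 0 14.2;0 0 0 0 0 14.2;0 0 0 0 0 14.2"

```text
t: 1.55
tcp_pos: [481.0, -265.9, 163.4]
tool_rot: [[0.985, -0.172, -0.0], [-0.172, -0.985, -0.0], [-0.0, 0.0, -1.0]]
contact_force: [-0.3, -0.3, -0.5]
gripper_width: 50.1
```

Run:
```python
from h import *
from bench import sense
s=sense(); print(s['tcp_pos'].round(1),s['tool_rot'].round(3).tolist(),s['joints'].round(2))
im,d,K,V=snap('wrist','b_wrist'); C=cloud(d,K,V)
hsv=cv2.cvtColor(im,cv2.COLOR_RGB2HSV)
```

```text
[ 481.  -265.9  163.4] [[0.985, -0.172, -0.0], [-0.172, -0.985, -0.0], [-0.0, 0.0, -1.0]] [ 0.1   0.36  0.43  1.86 -0.18  0.95 -1.14]
```

View pics/b_wrist.png

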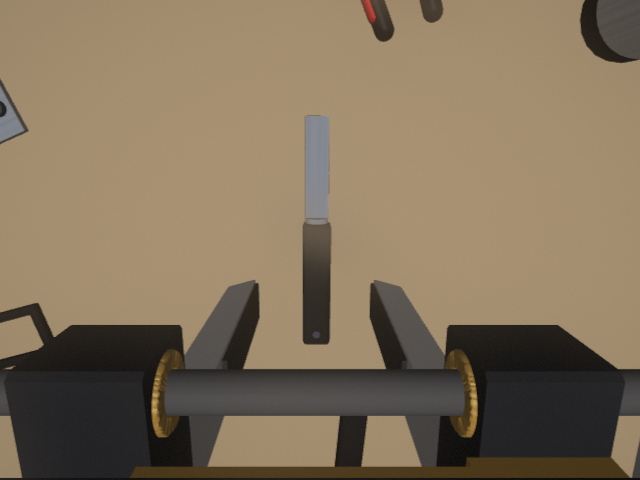

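The wrist picture shows the tool between the fingers: blade tip at (317,116), blade/handle joint at (317,220), handle end at (316,342). The other tool is behind it at (350,440).

Run:
```python
from h import *
im,d,K,V=load('pics/b_wrist.npz'); C=cloud(d,K,V)
S=np.zeros(d.shape,bool); S[105:348,295:340]=1
hsv=cv2.cvtColor(im,cv2.COLOR_RGB2HSV)
m=S&(C[...,2]>6)
bl=m&(C[...,2]<15)&(np.arange(480)[:,None]<215); hd=m&(C[...,2]>15)
for nm,k,z in(('b',bl,11.5),('h',hd,20)):
    c=max(cv2.findContours(k.astype(np.uint8),cv2.RETR_EXTERNAL,cv2.CHAIN_APPROX_NONE)[0],key=cv2.contourArea)[:,0]
    Q=np.array([onplane(K,V,u,v,z)[:2] for u,v in c]).astype(np.float32); print(nm,cv2.minAreaRect(Q),np.percentile(C[k][:,2],[5,50,95]).round(1))
print('tip',onplane(K,V,317,116,10))
```

```text
b ((533.0593872070312, -277.7479248046875), (17.33194351196289, 72.82955169677734), 79.81887817382812) [10.8 12.  13.2]
h ((444.405517578125, -261.73724365234375), (21.5667781829834, 103.92330169677734), 79.72309112548828) [18.3 20.3 21.7]
tip [ 569.05861411 -283.63861436   10.        ]
```

apply_moves:
  series: "-2.7 2 50 0 0 0.3;-2.7 2 95 0 0 0.3;-2.7 2 130 0 0 0.3;-2.7 2 145 0 0 0.3;-2.7 2 151.5 0 0 0.3;-2.7 2 151.5 0 0 0.3"

```text
t: 2.2
tcp_pos: [478.2, -267.8, 12.4]
tool_rot: [[0.984, -0.181, 0.0], [-0.181, -0.984, -0.0], [0.0, 0.0, -1.0]]
contact_force: [0.2, 0.6, -0.5]
gripper_width: 50.4
```

apply_moves:
  series: "0 0 0 0 0 0;0 0 0 0 0 0;0 0 0 0 0 0;0 0 0 0 0 0;0 0 0 0 0 0;0 0 0 0 0 0"
  jaw: 0

```text
t: 2.8
tcp_pos: [478.3, -267.6, 12.5]
tool_rot: [[0.983, -0.181, 0.001], [-0.181, -0.983, -0.0], [0.001, 0.0, -1.0]]
contact_force: [-1.5, 1.8, 7.8]
gripper_width: 21.6
```

apply_moves:
  series: "0 0 -40 0 0 0;0 0 -80 0 0 0;-20 -40 -97 0 0 -6;-50 -85 -97 0 0 -12;-75 -130 -97 0 0 -18;-95 -175 -97 0 0 -22.6;-95 -215 -97 0 0 -22.6;-95 -245 -97 0 0 -22.6;-95 -259 -97 0 0 -22.6;-95 -259 -97 0 0 -22.6"

```text
t: 3.8
tcp_pos: [431.7, 6.3, 109.1]
tool_rot: [[0.977, 0.214, 0.0], [0.214, -0.977, 0.0], [0.0, -0.0, -1.0]]
contact_force: [0.1, -0.5, -2.1]
gripper_width: 22.1
```

Run:
```python
from h import *
from bench import sense
s=sense(); print(s['tcp_pos'].round(1),s['tool_rot'].round(3).tolist(),s['joints'].round(2),s['contact_force'])
snap('wrist','c_wrist'); snap('side','c_side')
```

```text
[431.7   6.3 109.1] [[0.977, 0.214, 0.0], [0.214, -0.977, 0.0], [0.0, -0.0, -1.0]] [-0.29  0.22  0.23  2.18 -0.08  0.75 -1.37] [ 0.09167407 -0.47929629 -2.07084565]
```

View pics/c_wrist.png

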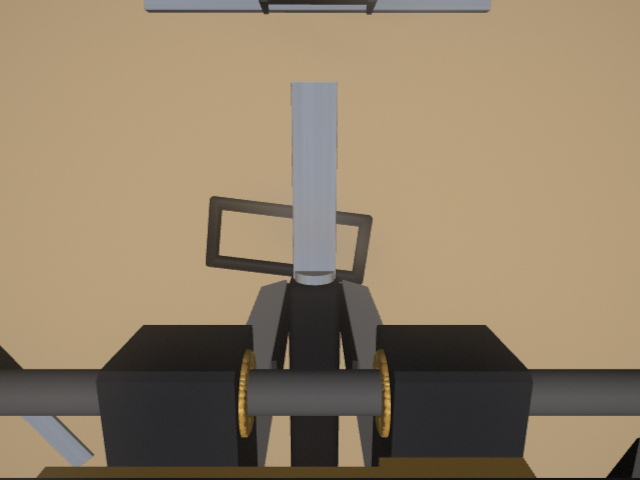

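View pics/c_side.png

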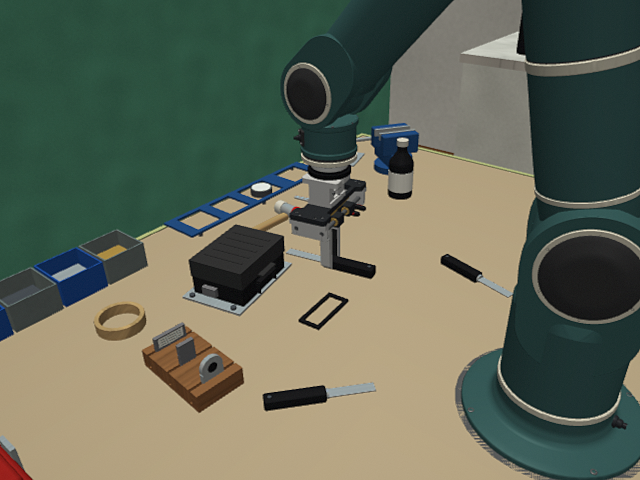

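The wrist picture shows the tool held straight, with the tip at (315,84). The box plate's front edge is at row 10, from u=147 to 490 (centre 318). The side picture shows the tool held level. Next I'll check the tip height and the alignment.

Run:
```python
from h import *
im,d,K,V=load('pics/c_wrist.npz'); C=cloud(d,K,V)
c=np.array([639.2,49.4]);a=np.radians(12.25);ex=np.array([np.cos(a),np.sin(a)]);ey=np.array([-ex[1],ex[0]])
for r in (90,150,200,260): 
    print(r,C[r,302:328].mean(0).round(1))
z=C[90,315,2]; p=onplane(K,V,315,84,z); print('tip',p, 'box frame',(p[:2]-c)@ex,(p[:2]-c)@ey)
for u in(147,318,490): p=onplane(K,V,u,10,6); print('plate',p.round(1),((p[:2]-c)@ex).round(1),((p[:2]-c)@ey).round(1), C[6,min(u+2,487)].round(1))
```

```text
90 [519.   24.8 108.4]
150 [497.   20.  108.7]
200 [478.3  15.9 115.1]
260 [452.5  10.3 108.4]
tip [521.28228935  25.12690388 107.90242583] box frame -120.38306388153512 1.2990807747317454
plate [553.7 133.7   6. ] -65.6 100.5 [556.1 132.9   5.9]
plate [575.3  34.9   6. ] -65.5 -0.6 [578.1  34.3   4.6]
plate [597.1 -64.4   6. ] -65.3 -102.3 [598.8 -62.    6. ]
```

apply_moves:
  series: "0 1.5 30 0 0 0;0 1.5 55 0 0 0;0 1.5 65 0 0 0;0 1.5 65 0 0 0;20 1.5 65 0 0 0;34 1.5 65 0 0 0;34 1.5 65 0 0 0;34 1.5 65 0 0 0"

```text
t: 4.7
tcp_pos: [464.9, 9.8, 44.6]
tool_rot: [[0.978, 0.21, 0.0], [0.21, -0.978, -0.0], [0.0, 0.0, -1.0]]
contact_force: [-0.3, 0.7, -1.5]
gripper_width: 21.6
```

Run:
```python
from h import *
from bench import sense
s=sense(); print(s['tcp_pos'].round(1),s['contact_force'])
snap('wrist','d_wrist'); im,d,K,V=snap('side','d_side')
cv2.imwrite('pics/d_sidec.png',cv2.resize(im[210:310,180:400,::-1],None,fx=3.6,fy=3.6))
```

```text
[464.9   9.8  44.6] [-0.27805326  0.74144932 -1.46408608]
```

View pics/d_wrist.png

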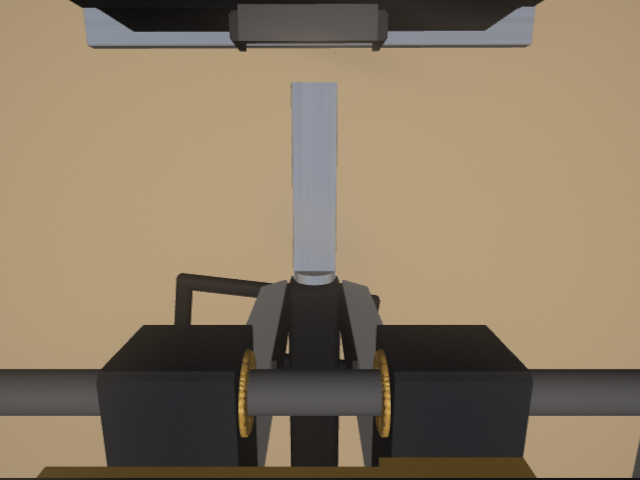

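View pics/d_sidec.png

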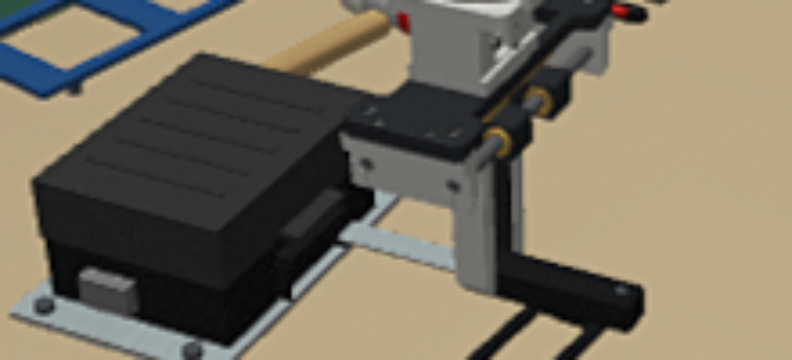

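The tip is at (315,84). The tab is ahead, from u=238 to 380 (centre 309), so the blade is about 2 mm off centre and still about 15 mm short of the tab. I'll correct that and go in by feel.

apply_moves:
  series: "5 -1.5 0.5 0 0 0;10 -1.5 0.5 0 0 0;15 -1.5 0.5 0 0 0;20 -1.5 0.5 0 0 0;20 -1.5 0.5 0 0 0;20 -1.5 0.5 0 0 0"

```text
t: 5.4
tcp_pos: [484.2, 15.8, 43.3]
tool_rot: [[0.978, 0.211, -0.0], [0.211, -0.978, -0.0], [-0.0, 0.0, -1.0]]
contact_force: [0.0, 0.1, -0.6]
gripper_width: 21.6
```

apply_moves:
  series: "2 0 0 0 0 0;4 0 0 0 0 0;4 0 0 0 0 0"

```text
t: 5.7
tcp_pos: [488.4, 16.7, 43.5]
tool_rot: [[0.978, 0.211, 0.0], [0.211, -0.978, -0.0], [0.0, 0.0, -1.0]]
contact_force: [-0.4, -0.0, -1.6]
gripper_width: 21.9
```

apply_moves:
  series: "1 0 0 0 0 0;2 0 0 0 0 0;2 0 0 0 0 0"

```text
t: 6.0
tcp_pos: [490.3, 17.1, 43.5]
tool_rot: [[0.978, 0.211, 0.0], [0.211, -0.978, -0.0], [0.0, 0.0, -1.0]]
contact_force: [-0.8, 0.0, -1.7]
gripper_width: 21.5
```

Run:
```python
from h import *
from bench import sense
s=sense(); print(s['tcp_pos'].round(1),s['contact_force'])
im,d,K,V=snap('wrist','e_wrist'); 
cv2.imwrite('pics/e_c.png',cv2.resize(im[0:240,200:440,::-1],None,fx=2.5,fy=2.5))
```

```text
[490.3  17.1  43.5] [-0.79902746  0.01232363 -1.71327955]
```

View pics/e_c.png

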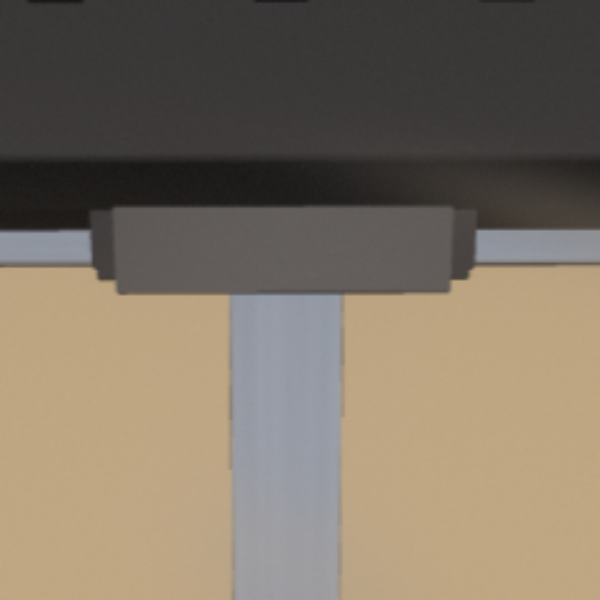

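The blade is centred under the tab and about 12–13 mm deep, with no contact force. Next I'll lift.

apply_moves:
  series: "0 0 -2 0 0 0;0 0 -4 0 0 0;0 0 -6 0 0 0;0 0 -8 0 0 0;0 0 -8 0 0 0"

```text
t: 6.55
tcp_pos: [490.2, 17.1, 51.7]
tool_rot: [[0.978, 0.211, 0.0], [0.211, -0.978, 0.0], [0.0, 0.0, -1.0]]
contact_force: [0.3, 0.1, -3.0]
gripper_width: 21.9
```

Run:
```python
from h import *
from bench import sense
s=sense(); print(s['tcp_pos'].round(1),s['contact_force'],s['torque'])
im,d,K,V=snap('side','f_side'); 
cv2.imwrite('pics/f_c.png',cv2.resize(im[200:310,170:400,::-1],None,fx=3.4,fy=3.4))
```

```text
[490.2  17.1  51.7] [ 0.3028386   0.07776701 -2.95619029] [0.0115154  0.14537114 0.03441866]
```

View pics/f_c.png

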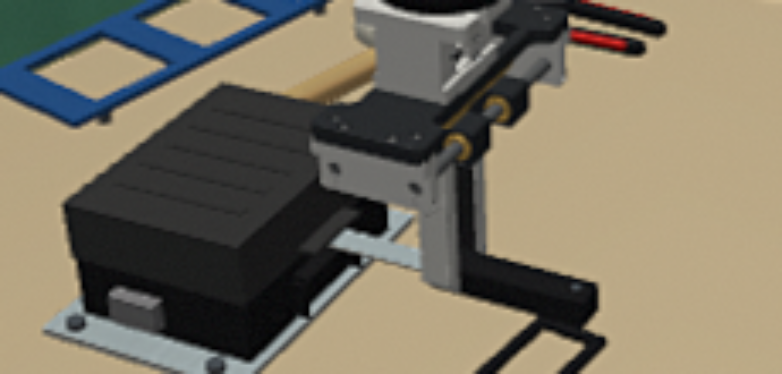

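apply_moves:
  series: "0 0 -4 0 0 0;0 0 -8 0 0 0;1 0 -12 0 0 0;1 0 -16 0 0 0;2 0 -20 0 0 0;2 0 -24 0 0 0;2 0 -24 0 0 0;2 0 -24 0 0 0"

```text
t: 7.4
tcp_pos: [492.1, 17.5, 75.5]
tool_rot: [[0.978, 0.211, 0.0], [0.211, -0.978, -0.0], [0.0, 0.0, -1.0]]
contact_force: [0.9, -0.6, -1.7]
gripper_width: 21.6
```

Run:
```python
from h import *
from bench import sense
s=sense(); print(s['tcp_pos'].round(1),s['contact_force'],s['torque'])
im,d,K,V=snap('side','g_side'); 
cv2.imwrite('pics/g_c.png',cv2.resize(im[190:310,170:400,::-1],None,fx=3.4,fy=3.4))
```

```text
[492.1  17.5  75.5] [ 0.86919805 -0.61282613 -1.67080203] [0.09198059 0.07163109 0.00245286]
```

View pics/g_c.png

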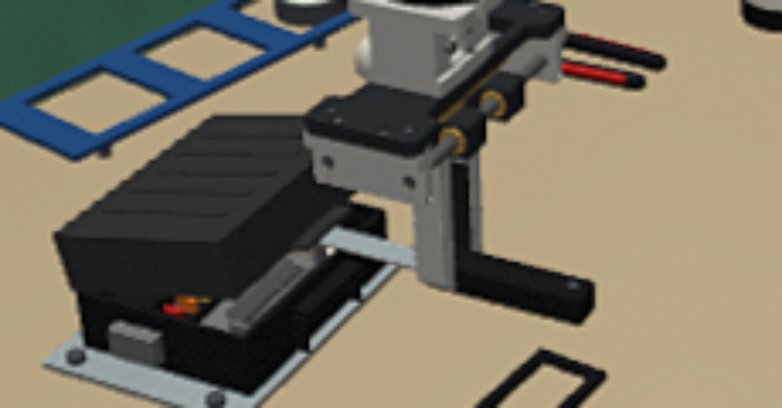

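apply_moves:
  series: "3 0 -10 0 0 0;6 0 -21 0 0 0;11 0 -33 0 0 0;17 0 -44 0 0 0;24 0 -54 0 0 0;32 0 -63 0 0 0;42 0 -72 0 0 0;52 0 -80 0 0 0;52 0 -80 0 0 0"

```text
t: 8.35
tcp_pos: [544.6, 28.9, 156.5]
tool_rot: [[0.977, 0.211, 0.002], [0.211, -0.977, 0.0], [0.002, 0.0, -1.0]]
contact_force: [-0.7, -0.5, -0.9]
gripper_width: 21.7
```

Run:
```python
from h import *
from bench import sense
s=sense(); print(s['tcp_pos'].round(1),s['contact_force'],s['torque'])
im,d,K,V=snap('side','i_side'); 
cv2.imwrite('pics/i_c.png',cv2.resize(im[150:310,170:400,::-1],None,fx=3.4,fy=3.4))
```

```text
[544.6  28.9 156.5] [-0.69733181 -0.54238186 -0.94513889] [ 0.04267163  0.07478424 -0.03431161]
```

View pics/i_c.png

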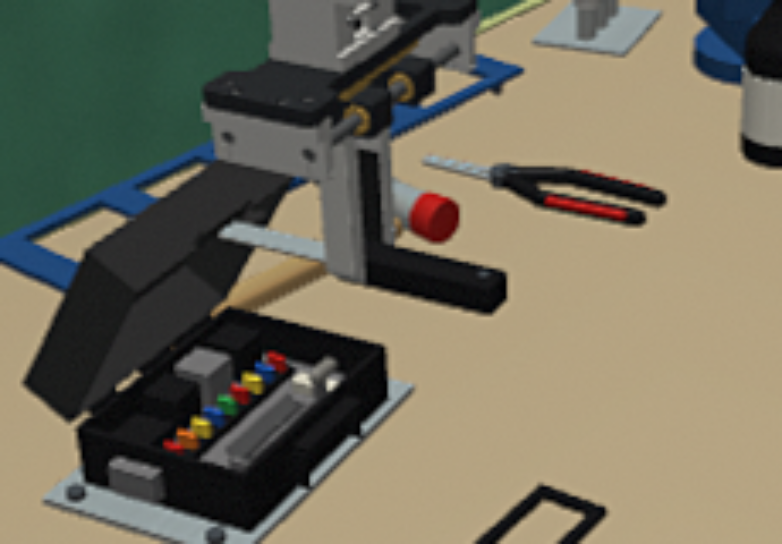

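The cover is at about 1 rad, resting on the blade tip. I'll keep pushing it over.

apply_moves:
  series: "11 0 -7 0 0 0;23 0 -12 0 0 0;35 0 -16 0 0 0;47 0 -18 0 0 0;60 0 -19 0 0 0;72 0 -19 0 0 0;83 0 -18 0 0 0;94 0 -17 0 0 0;104 0 -16 0 0 0;104 0 -16 0 0 0"

```text
t: 9.4
tcp_pos: [645.3, 50.6, 170.8]
tool_rot: [[0.978, 0.211, -0.001], [0.211, -0.978, -0.0], [-0.001, 0.0, -1.0]]
contact_force: [-0.6, -0.0, -1.4]
gripper_width: 21.9
```

apply_moves:
  series: "0 0 0 0 0 0;0 0 0 0 0 0;0 0 0 0 0 0"

```text
t: 9.7
tcp_pos: [644.4, 50.2, 171.6]
tool_rot: [[0.978, 0.211, 0.0], [0.211, -0.978, -0.0], [0.0, 0.0, -1.0]]
contact_force: [-0.5, 0.8, -1.7]
gripper_width: 21.5
```

Run:
```python
from h import *
from bench import sense
s=sense(); print(s['tcp_pos'].round(1),s['contact_force'],s['torque'])
im,d,K,V=snap('side','j_side'); 
cv2.imwrite('pics/j_c.png',cv2.resize(im[150:310,130:360,::-1],None,fx=3.4,fy=3.4))
snap('wrist','j_wrist')
```

```text
[644.4  50.2 171.6] [-0.52496858  0.84021908 -1.70426395] [0.02892625 0.07494549 0.03449343]
```

View pics/j_c.png

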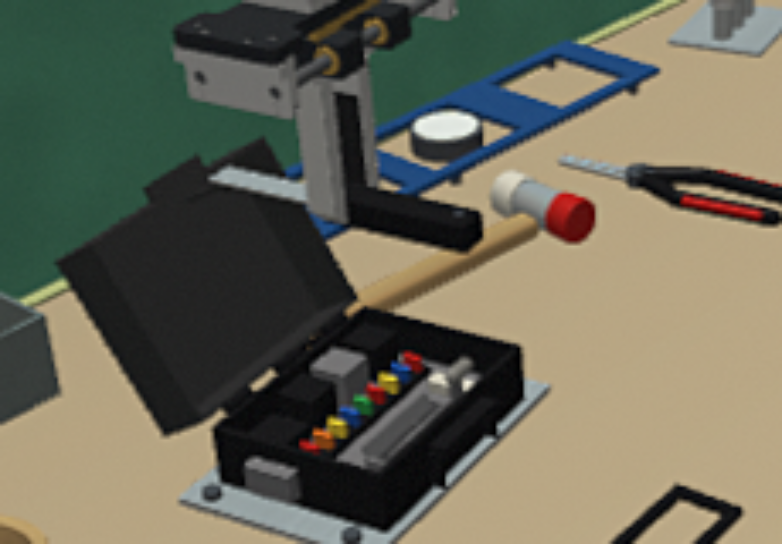

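View pics/j_wrist.png

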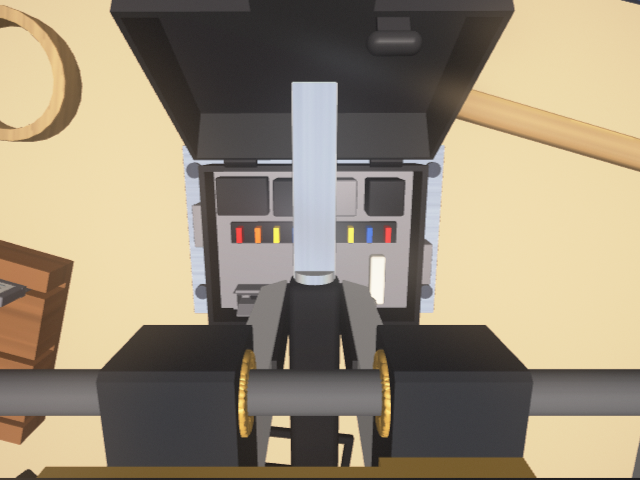

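Run:
```python
from h import *
im,d,K,V=load('pics/j_wrist.npz'); C=cloud(d,K,V)
c=np.array([639.2,49.4]);a=np.radians(12.25);ex=np.array([np.cos(a),np.sin(a)]);ey=np.array([-ex[1],ex[0]])
def bf(p): return np.array([(p[:2]-c)@ex,(p[:2]-c)@ey,p[2]]).round(1)
for u,v in((200,50),(200,110),(250,40),(250,100),(400,100),(180,8),(220,8)): 
    p=bf(C[v,u]); print((u,v),p,'ang',np.pi-np.arctan2(p[2]-47,p[0]-63))
```

```text
(200, 50) [126.4  63.7  85.7] ang 2.593553813351587
(200, 110) [97.9 78.1 37.9] ang 3.3966583989294423
(250, 40) [130.   34.2  92.6] ang 2.5440078655712006
(250, 100) [103.5  42.   46.4] ang 3.1564063847016945
(400, 100) [103.4 -58.5  45.9] ang 3.1688136509393536
(180, 8) [128.3  53.8 153.8] ang 2.1195729417230535
(220, 8) [128.3  37.5 153.5] ang 2.1208256355759527
```

The cover's inner roof slopes at 60°, so it is open to 2.09 rad, which is fully open. I'll put the tool back where it was.

apply_moves:
  series: "-40 0 0 0 0 0;-85 0 0 0 0 0;-125 20 0 0 0 5;-155 55 0 0 0 10;-185 95 10 0 0 15;-210 135 30 0 0 20;-225 175 50 0 0 22.6;-230 220 70 0 0 22.6;-230 255 80 0 0 22.6;-230 276 80 0 0 22.6"

```text
t: 10.8
tcp_pos: [476.9, -270.6, 90.2]
tool_rot: [[0.983, -0.184, -0.002], [-0.184, -0.983, -0.0], [-0.002, 0.001, -1.0]]
contact_force: [-0.5, 0.8, -0.9]
gripper_width: 21.6
```

apply_moves:
  series: "0 0 40 0 0 0;0 0 65 0 0 0;0 0 72 0 0 0;0 0 75 0 0 0;0 0 75 0 0 0;0 0 75 0 0 0"

```text
t: 11.4
tcp_pos: [478.6, -268.1, 17.7]
tool_rot: [[0.983, -0.181, 0.002], [-0.181, -0.983, -0.001], [0.002, 0.0, -1.0]]
contact_force: [0.4, 0.5, -0.9]
gripper_width: 22.0
```

Run:
```python
from h import *
from bench import sense
s=sense(); print(s['tcp_pos'].round(1),s['contact_force'],s['torque'])
im,d,K,V=snap('side','k_side'); C=cloud(d,K,V)
cv2.imwrite('pics/k_c.png',cv2.resize(im[150:310,250:480,::-1],None,fx=3.4,fy=3.4))
im,d,K,V=snap('wrist','k_wrist'); C=cloud(d,K,V)
for r in (90,150,200,260): print(r,C[r,308:323].mean(0).round(1))
```

```text
[ 478.6 -268.1   17.7] [ 0.39546203  0.5308156  -0.86737131] [0.05158617 0.00995518 0.00827374]
90 [ 565.  -284.6   28.5]
150 [ 544.2 -280.6   16.9]
200 [ 524.5 -277.    17. ]
260 [ 499.5 -272.4   17.1]
```

View pics/k_c.png

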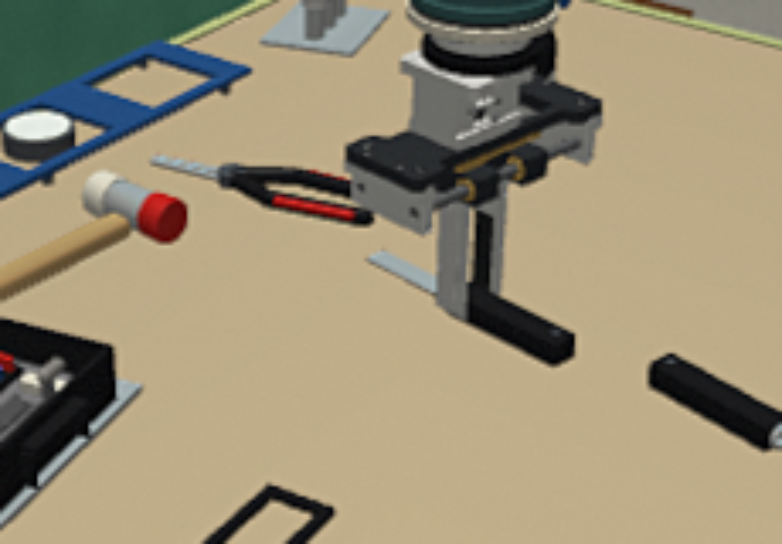

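The tool is level, about 5 mm above the bench. I'll lower it by feel and let go.

apply_moves:
  series: "0 0 2 0 0 0;0 0 4 0 0 0;0 0 5 0 0 0;0 0 5 0 0 0"

```text
t: 11.9
tcp_pos: [478.1, -267.9, 12.5]
tool_rot: [[0.983, -0.181, 0.001], [-0.181, -0.983, 0.0], [0.001, -0.0, -1.0]]
contact_force: [-6.0, 4.7, 24.7]
gripper_width: 21.8
```

apply_moves:
  series: "0 0 0 0 0 0;0 0 0 0 0 0;0 0 0 0 0 0;0 0 0 0 0 0"
  jaw: 50

```text
t: 12.3
tcp_pos: [477.8, -267.9, 11.3]
tool_rot: [[0.983, -0.181, -0.0], [-0.181, -0.983, 0.0], [-0.0, 0.0, -1.0]]
contact_force: [-0.2, 0.1, 0.7]
gripper_width: 48.8
```

apply_moves:
  series: "0 0 -30 0 0 0;0 0 -80 0 0 0;0 0 -130 0 0 0;0 0 -150 0 0 0;0 0 -150 0 0 0"

```text
t: 12.8
tcp_pos: [479.2, -268.6, 164.5]
tool_rot: [[0.983, -0.181, 0.005], [-0.181, -0.983, -0.002], [0.005, 0.001, -1.0]]
contact_force: [-0.4, -0.3, -1.2]
gripper_width: 49.7
```

Run:
```python
from h import *
from bench import sense
s=sense(); print(s['tcp_pos'].round(1),s['contact_force'],s['joints'].round(2))
im,d,K,V=snap('wrist','l_wrist'); C=cloud(d,K,V)
for r in (125,180,210,240,330): print(r,C[r,308:323].mean(0).round(1))
# block from initial side/scene
for n,(x0,y0,x1,y1) in dict(a_scene=(425,175,495,240),a_side=(138,315,248,412)).items():
    im,d,K,V=load(f'pics/{n}.npz'); C=cloud(d,K,V); S=np.zeros(d.shape,bool); S[y0:y1,x0:x1]=1
    m=S&(abs(C[...,2]-34)<4)&(im[...,0]>im[...,2]*1.5); P=C[m][:,:2].astype(np.float32); print(n,m.sum(),np.median(C[m][:,2]),cv2.minAreaRect(P))
    m=S&(C[...,2]>42); P=C[m]; 
    hsv=cv2.cvtColor(im,cv2.COLOR_RGB2HSV)
```

```text
[ 479.2 -268.6  164.5] [-0.39634989 -0.27583091 -1.20063671] [ 0.1   0.36  0.44  1.87 -0.19  0.95 -1.13]
125 [ 561.9 -284.7   12.1]
180 [ 522.2 -277.5   12.1]
210 [ 499.5 -273.3   12. ]
240 [ 477.9 -269.3   20.1]
330 [ 404.6 -255.8   20.3]
a_scene 771 32.88216860796483 ((502.82244873046875, 295.1524353027344), (92.91639709472656, 166.22157287597656), 84.88975524902344)
a_side 2445 34.819458816195805 ((501.03265380859375, 296.1531982421875), (92.18817138671875, 164.61160278320312), 84.75253295898438)
```

View pics/l_wrist.png

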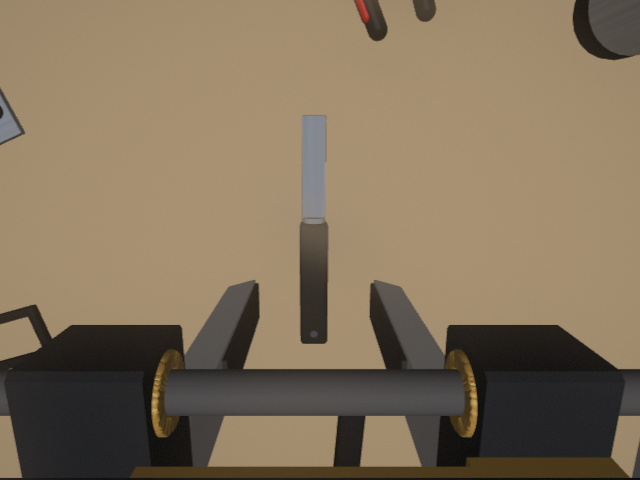

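The tool lies flat: blade top at 12 mm, handle top at 20 mm. The block is centred at (501.5, 295.5) with yaw −5.1°, so the holder is expected at about (561, 290). I'll go and look.

apply_moves:
  series: "-13 -525 -40 0 0 -95.3;-13 -525 -40 0 0 -95.3;-13 -525 -40 0 0 -95.3;-13 -525 -40 0 0 -95.3;-13 -525 -40 0 0 -95.3;-13 -525 -40 0 0 -95.3;-13 -525 -40 0 0 -95.3;-13 -525 -40 0 0 -95.3;-13 -525 -40 0 0 -95.3;-13 -525 -40 0 0 -95.3"

```text
t: 13.85
tcp_pos: [555.5, 226.4, 197.9]
tool_rot: [[0.244, 0.97, -0.002], [0.97, -0.244, -0.0], [-0.001, -0.002, -1.0]]
contact_force: [0.6, 0.8, 0.2]
gripper_width: 50.4
```

apply_moves:
  series: "15 0 0 0 0 -5;15 0 0 0 0 -9;15 0 0 0 0 -9;15 0 0 0 0 -9"

```text
t: 14.25
tcp_pos: [559.5, 238.4, 198.2]
tool_rot: [[0.099, 0.995, -0.002], [0.995, -0.099, -0.001], [-0.001, -0.002, -1.0]]
contact_force: [-0.4, -0.6, -0.1]
gripper_width: 50.0
```

Run:
```python
from h import *
from bench import sense
s=sense(); print(s['tcp_pos'].round(1),s['tool_rot'].round(3).tolist(),s['joints'].round(2))
im,d,K,V=snap('wrist','m_wrist')
```

```text
[559.5 238.4 198.2] [[0.099, 0.995, -0.002], [0.995, -0.099, -0.001], [-0.001, -0.002, -1.0]] [-0.4   0.4  -0.06  1.67  0.03  1.07 -0.58]
```

View pics/m_wrist.png

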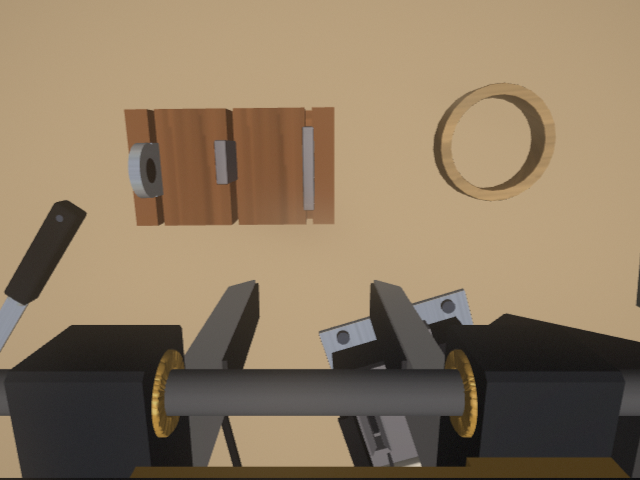

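The wrist picture shows the label holder's top edge at (308,168), spanning rows 127–209. The blank plate is at (226,162) and the eye bracket at (147,170). Next I'll measure the holder.

Run:
```python
from h import *
im,d,K,V=load('pics/m_wrist.npz'); C=cloud(d,K,V)
S=np.zeros(d.shape,bool); S[115:220,296:322]=1
m=S&(C[...,2]>50); P=C[m]; print(m.sum(),np.percentile(P[:,2],[5,50,95]))
c=max(cv2.findContours(m.astype(np.uint8),cv2.RETR_EXTERNAL,cv2.CHAIN_APPROX_NONE)[0],key=cv2.contourArea)[:,0]
print(c.min(0),c.max(0))
Q=np.array([onplane(K,V,u,v,60)[:2] for u,v in c]).astype(np.float32); print(cv2.minAreaRect(Q), cv2.minAreaRect(P[P[:,2]>57][:,:2].astype(np.float32)))
# side-view corners of the holder
im,d,K2,V2=load('pics/a_side.npz');C=cloud(d,K2,V2)
S=np.zeros(d.shape,bool); S[318:355,145:195]=1
m=S&(C[...,2]>50)&(C[...,0]>535); P=C[m]; print('side',m.sum(),P.min(0),P.max(0))
t=P[P[:,2]>57];print(t.mean(0), np.degrees(np.arctan2(*(np.linalg.svd((t-t.mean(0))[:,:2])[2][0][::-1]))))
for z in (55,60,65): print(proj(K2,V2,[*cv2.minAreaRect(Q)[0],z]))
cv2.imwrite('pics/m_c.png',cv2.resize(load('pics/a_side.npz')[0][310:370,140:240,::-1],None,fx=8,fy=8))
```

```text
982 [54.99508156 60.40124475 61.7414068 ]
[303 127] [314 210]
((560.974609375, 289.18316650390625), (59.24526596069336, 8.08708381652832), 84.34269714355469) ((561.2711181640625, 289.08892822265625), (59.45600128173828, 8.568768501281738), 83.93877410888672)
side 273 [552.10014783 262.00233816  50.05971387] [567.88200749 321.81133023  63.5657527 ]
[558.88312543 292.72629184  60.23780988] 84.96867184734307
[168.92664274 332.89385632]
[168.47951857 330.59897367]
[168.03009627 328.29229575]
```

View pics/m_c.png

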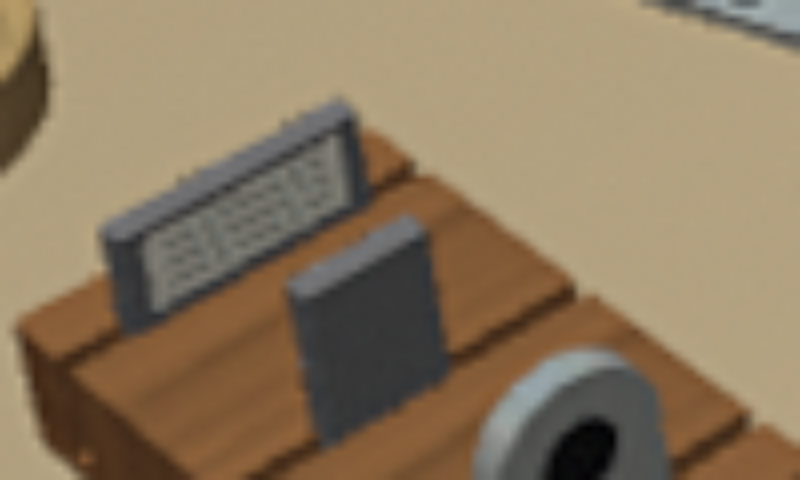

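The side picture puts the middle of the top edge at (168.7,330.6), and the wrist point at z = 60 projects there. So the holder is at (561.0, 289.2), top 60, and the heights agree.

apply_moves:
  series: "25 -2 40 0 0 0;51 -3.5 85 0 0 0;51 -3.5 120 0 0 0;51 -3.5 120 0 0 0;51 -3.5 120 0 0 0"
  jaw: 36

```text
t: 14.8
tcp_pos: [561.5, 289.3, 80.0]
tool_rot: [[0.098, 0.995, -0.0], [0.995, -0.098, -0.001], [-0.001, -0.0, -1.0]]
contact_force: [-0.2, -0.2, 0.5]
gripper_width: 36.0
```

Run:
```python
from h import *
from bench import sense
s=sense(); print(s['tcp_pos'].round(1),s['tool_rot'].round(3).tolist(),s['gripper_width'])
im,d,K,V=snap('wrist','n_wrist')
```

```text
[561.5 289.3  80. ] [[0.098, 0.995, -0.0], [0.995, -0.098, -0.001], [-0.001, -0.0, -1.0]] 36.03088819340737
```

View pics/n_wrist.png

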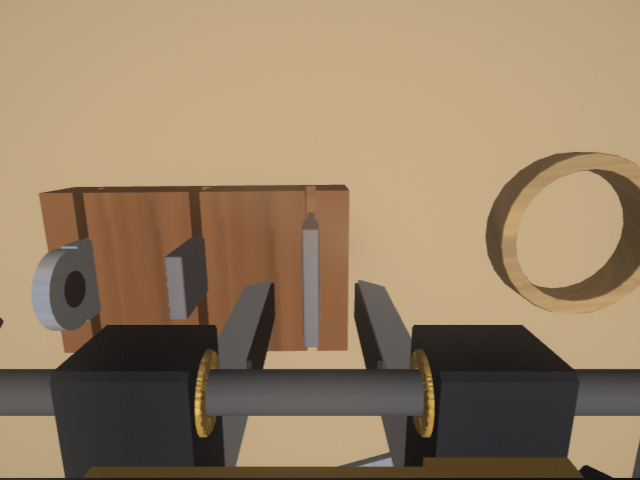

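The holder is midway between the fingers (u=304–319 against finger tips at 275 and 357). I'll go down and grip.

apply_moves:
  series: "0 -0.7 15 0 0 0;0 -0.7 27 0 0 0;0 -0.7 32 0 0 0;0 -0.7 32 0 0 0;0 -0.7 32 0 0 0"

```text
t: 15.35
tcp_pos: [560.7, 290.2, 47.6]
tool_rot: [[0.096, 0.995, 0.0], [0.995, -0.096, 0.0], [0.0, 0.0, -1.0]]
contact_force: [-0.4, 0.2, 0.6]
gripper_width: 36.0
```

apply_moves:
  series: "0 0 0 0 0 0;0 0 0 0 0 0;0 0 0 0 0 0;0 0 0 0 0 0;0 0 0 0 0 0;0 0 0 0 0 0"
  jaw: 0

```text
t: 15.95
tcp_pos: [560.6, 290.2, 47.5]
tool_rot: [[0.096, 0.995, 0.0], [0.995, -0.096, 0.0], [0.0, 0.0, -1.0]]
contact_force: [-1.2, 0.4, 2.4]
gripper_width: 7.5
```

apply_moves:
  series: "0 0 -10 0 0 0;0 0 -20 0 0 0;0 0 -35 0 0 0;0 0 -65 0 0 0;0 0 -80 0 0 0;0 0 -80 0 0 0"

```text
t: 16.55
tcp_pos: [561.8, 290.8, 130.4]
tool_rot: [[0.096, 0.995, 0.004], [0.995, -0.096, 0.002], [0.002, 0.004, -1.0]]
contact_force: [0.6, -0.9, -0.9]
gripper_width: 7.9
```

Run:
```python
from h import *
from bench import sense
s=sense(); print(s['tcp_pos'].round(1),s['contact_force'],s['torque'],s['gripper_width'])
im,d,K,V=snap('side','o_side')
cv2.imwrite('pics/o_c.png',cv2.resize(im[250:420,100:340,::-1],None,fx=3.3,fy=3.3))
im,d,K,V=snap('wrist','o_wrist')
```

```text
[561.8 290.8 130.4] [ 0.63900872 -0.90438716 -0.91176859] [-0.03095967  0.03529071 -0.02112282] 7.852793295287221
```

View pics/o_c.png

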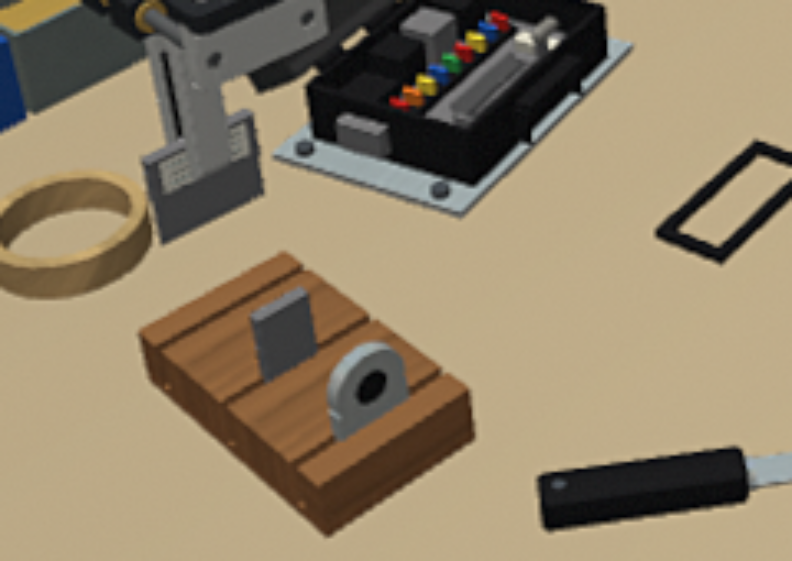

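View pics/o_wrist.png

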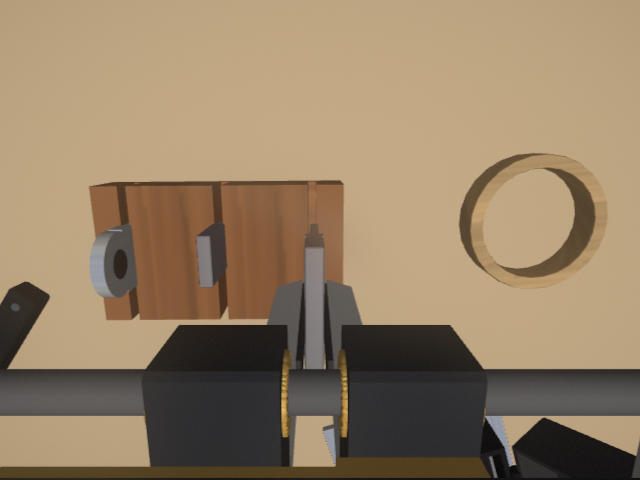

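The holder is in the gripper, upright (width 7.9). The other two plates are still in the block. I'll go over the box and look at the slot.

apply_moves:
  series: "-40 5 -20 0 0 -5;-85 15 -20 0 0 -10;-130 30 -20 0 0 -15;-175 45 -20 0 0 -17.8;-220 60 -20 0 0 -17.8;-260 72 -20 0 0 -17.8;-285 75 -20 0 0 -17.8;-293 75.5 -20 0 0 -17.8;-293 75.5 -20 0 0 -17.8;-293 75.5 -20 0 0 -17.8"

```text
t: 17.65
tcp_pos: [607.3, -7.1, 146.9]
tool_rot: [[-0.215, 0.977, -0.001], [0.977, 0.215, 0.001], [0.001, -0.001, -1.0]]
contact_force: [0.0, -0.3, -1.0]
gripper_width: 7.9
```

Run:
```python
from h import *
from bench import sense
s=sense(); print(s['tcp_pos'].round(1),s['tool_rot'].round(3).tolist(),s['joints'].round(2),s['contact_force'])
im,d,K,V=snap('wrist','p_wrist')
im,d,K,V=snap('side','p_side')
cv2.imwrite('pics/p_c.png',cv2.resize(im[200:320,170:310,::-1],None,fx=5,fy=5))
```

```text
[607.3  -7.1 146.9] [[-0.215, 0.977, -0.001], [0.977, 0.215, 0.001], [0.001, -0.001, -1.0]] [ 0.01  0.46 -0.07  1.72  0.03  0.97  0.15] [ 0.00670026 -0.32272741 -0.97543646]
```

View pics/p_wrist.png

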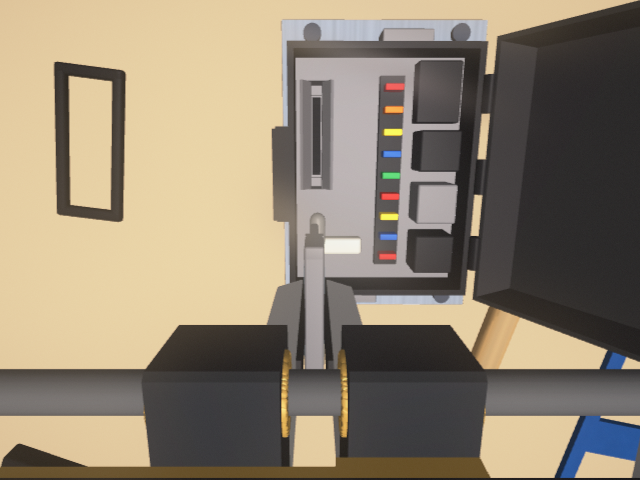

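View pics/p_c.png

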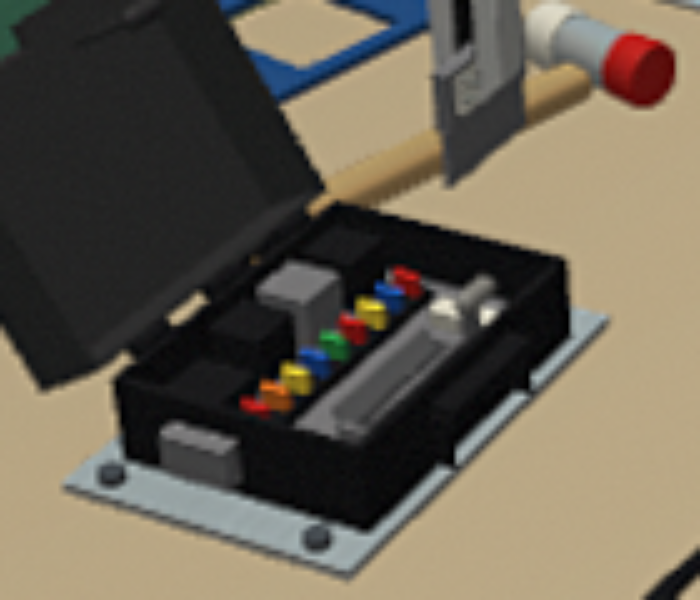

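The wrist picture shows the slot at u≈302–332, rows 80–189, centred at about (317,134). I'll take a closer crop and measure it.

Run:
```python
from h import *
im,d,K,V=load('pics/p_wrist.npz'); C=cloud(d,K,V)
c=np.array([639.2,49.4]);a=np.radians(12.25);ex=np.array([np.cos(a),np.sin(a)]);ey=np.array([-ex[1],ex[0]])
def bf(p): return np.array([(p[:2]-c)@ex,(p[:2]-c)@ey,p[2]]).round(1)
cv2.imwrite('pics/p_w.png',cv2.resize(im[10:310,270:500,::-1],None,fx=2.6,fy=2))
cv2.imwrite('pics/p_w2.png',cv2.resize(im[65:205,280:355,::-1],None,fx=7,fy=4.2,interpolation=cv2.INTER_NEAREST))
for r in (90,110,135,160,180):
    print(r,[ (u,int(C[r,u,2])) for u in range(294,342,3)])
m=C[...,2]>40; S=np.zeros(m.shape,bool);S[40:300,285:490]=1
# base outline at z 46
k=S&(abs(C[...,2]-45.5)<4)&(im.max(2)<60)
P=C[k][:,:2].astype(np.float32); r=cv2.minAreaRect(P); print('base',r)
```

```text
90 [(294, 44), (297, 18), (300, 44), (303, 45), (306, 42), (309, 37), (312, 23), (315, 21), (318, 22), (321, 21), (324, 38), (327, 41), (330, 44), (333, 45), (336, 17), (339, 17)]
110 [(294, 45), (297, 18), (300, 44), (303, 45), (306, 43), (309, 39), (312, 17), (315, 29), (318, 28), (321, 19), (324, 38), (327, 42), (330, 46), (333, 45), (336, 18), (339, 18)]
135 [(294, 47), (297, 19), (300, 45), (303, 44), (306, 41), (309, 39), (312, 17), (315, 28), (318, 30), (321, 18), (324, 39), (327, 42), (330, 44), (333, 44), (336, 16), (339, 20)]
160 [(294, 47), (297, 18), (300, 18), (303, 45), (306, 42), (309, 38), (312, 17), (315, 27), (318, 29), (321, 18), (324, 38), (327, 42), (330, 45), (333, 17), (336, 19), (339, 19)]
180 [(294, 46), (297, 19), (300, 19), (303, 45), (306, 42), (309, 39), (312, 22), (315, 21), (318, 23), (321, 23), (324, 40), (327, 43), (330, 46), (333, 16), (336, 18), (339, 18)]
base ((683.8318481445312, 57.48937225341797), (61.19719696044922, 156.43887329101562), 13.155403137207031)
```

View pics/p_w2.png

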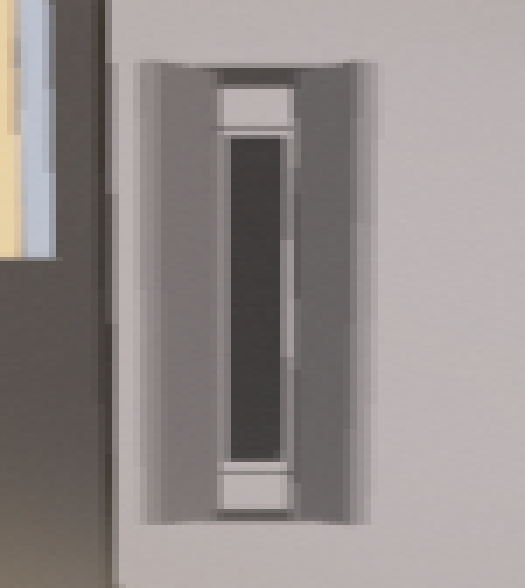

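Run:
```python
from h import *
im,d,K,V=load('pics/p_wrist.npz')
tcp=np.array([607.3,-7.1,146.9]); X=np.array([-.215,.977]);Y=np.array([.977,.215])
def tf(p): return np.array([(p[:2]-tcp[:2])@X,(p[:2]-tcp[:2])@Y,p[2]]).round(2)
for n,u,v,z in (('stops c',316.4,136.2,22),('strip c',316.6,136.2,28),('mouth',317.3,134.9,45.5),('top end',316.4,86,22),('bot end',316.4,186.4,22),('mouth L',302,135,45.5),('mouth R',332.5,135,45.5),('mth t',317,80.2,45.5),('mth b',317,189.5,45.5)):
    p=onplane(K,V,u,v,z); print(n,p.round(1),'tool',tf(p))
# axis of slot: 
a=onplane(K,V,316.4,90,22);b=onplane(K,V,316.2,182,22);print(np.degrees(np.arctan2(*(a-b)[[1,0]])), np.degrees(np.arctan2(X[1],X[0])))
# holder top in image
cv2.imwrite('pics/p_w3.png',cv2.resize(im[225:375,280:355,::-1],None,fx=7,fy=4,interpolation=cv2.INTER_NEAREST))
C=cloud(d,K,V)
for r in(250,270,290): 
    row=[(u,C[r,u,2].round(0)) for u in range(298,334,2)]; print(r,row)
```

```text
stops c [593.6  65.4  22. ] tool [73.77  2.22 22.  ]
strip c [593.8  65.3  28. ] tool [73.63  2.33 28.  ]
mouth [594.   65.7  45.5] tool [74.03  2.69 45.5 ]
top end [586.7  96.9  22. ] tool [106.01   2.19  22.  ]
bot end [601.   32.2  22. ] tool [39.74  2.25 22.  ]
mouth L [584.7  63.6  45.5] tool [73.97 -6.92 45.5 ]
mouth R [603.3  67.7  45.5] tool [73.96 12.22 45.5 ]
mth t [586.9  97.2  45.5] tool [106.26   2.45  45.5 ]
mth b [601.2  32.4  45.5] tool [39.91  2.54 45.5 ]
102.33631676970552 102.41077471871857
250 [(298, np.float64(17.0)), (300, np.float64(18.0)), (302, np.float64(17.0)), (304, np.float64(19.0)), (306, np.float64(160.0)), (308, np.float64(160.0)), (310, np.float64(160.0)), (312, np.float64(161.0)), (314, np.float64(160.0)), (316, np.float64(159.0)), (318, np.float64(161.0)), (320, np.float64(159.0)), (322, np.float64(159.0)), (324, np.float64(159.0)), (326, np.float64(28.0)), (328, np.float64(29.0)), (330, np.float64(28.0)), (332, np.float64(27.0))]
270 [(298, np.float64(18.0)), (300, np.float64(18.0)), (302, np.float64(19.0)), (304, np.float64(153.0)), (306, np.float64(159.0)), (308, np.float64(160.0)), (310, np.float64(160.0)), (312, np.float64(160.0)), (314, np.float64(159.0)), (316, np.float64(160.0)), (318, np.float64(160.0)), (320, np.float64(161.0)), (322, np.float64(160.0)), (324, np.float64(159.0)), (326, np.float64(18.0)), (328, np.float64(18.0)), (330, np.float64(19.0)), (332, np.float64(19.0))]
290 [(298, np.float64(154.0)), (300, np.float64(152.0)), (302, np.float64(149.0)), (304, np.float64(153.0)), (306, np.float64(159.0)), (308, np.float64(160.0)), (310, np.float64(159.0)), (312, np.float64(160.0)), (314, np.float64(159.0)), (316, np.float64(160.0)), (318, np.float64(160.0)), (320, np.float64(161.0)), (322, np.float64(161.0)), (324, np.float64(158.0)), (326, np.float64(150.0)), (328, np.float64(154.0)), (330, np.float64(153.0)), (332, np.float64(153.0))]
```

View pics/p_w3.png

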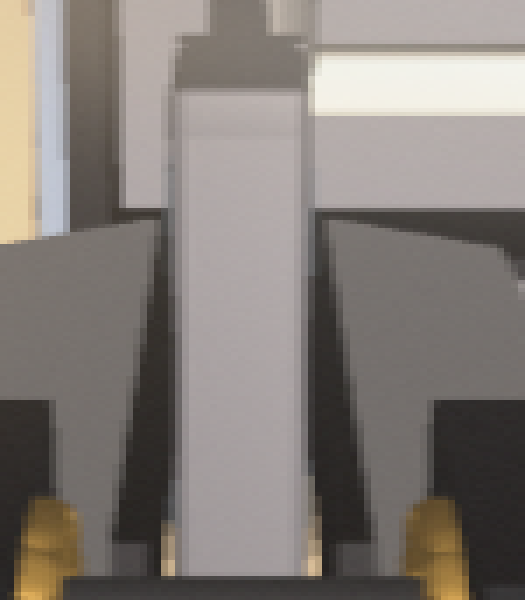

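Run:
```python
from h import *
im,d,K,V=load('pics/p_wrist.npz')
tcp=np.array([607.3,-7.1,146.9]); X=np.array([-.215,.977]);Y=np.array([.977,.215])
p=onplane(K,V,314.8,247.5,159.5); print(p,(p[:2]-tcp[:2])@X,(p[:2]-tcp[:2])@Y)
```

```text
[602.15624617  21.22620327 159.5       ] 28.78060766482124 1.064686205569119
```

apply_moves:
  series: "40 1.4 0 0 0 0;70 1.4 0 0 0 0;75 1.4 20 0 0 0;75 1.4 45 0 0 0;75 1.4 55 0 0 0;75 1.4 55 0 0 0;75 1.4 55 0 0 0"

```text
t: 18.45
tcp_pos: [593.3, 65.1, 93.1]
tool_rot: [[-0.213, 0.977, 0.0], [0.977, 0.213, 0.0], [0.0, 0.0, -1.0]]
contact_force: [-0.3, -1.3, 0.0]
gripper_width: 7.9
```

Run:
```python
from h import *
from bench import sense
s=sense(); print(s['tcp_pos'].round(1),s['tool_rot'].round(3).tolist(),s['contact_force'],s['torque'])
tcp0=np.array([607.3,-7.1]); X=np.array([-.215,.977]);Y=np.array([.977,.215]); dd=s['tcp_pos'][:2]-tcp0; print(dd@X,dd@Y)
im,d,K,V=snap('wrist','q_wrist'); cv2.imwrite('pics/q_w.png',cv2.resize(im[150:380,240:400,::-1],None,fx=3.4,fy=2.6))
im,d,K,V=snap('side','q_side')
cv2.imwrite('pics/q_c.png',cv2.resize(im[200:320,170:310,::-1],None,fx=5,fy=5))
```

```text
[593.3  65.1  93.1] [[-0.213, 0.977, 0.0], [0.977, 0.213, 0.0], [0.0, 0.0, -1.0]] [-0.2847142  -1.30115654  0.02540806] [ 0.02166037 -0.01094889 -0.02493694]
73.51620573682008 1.8795317406588232
```

View pics/q_w.png

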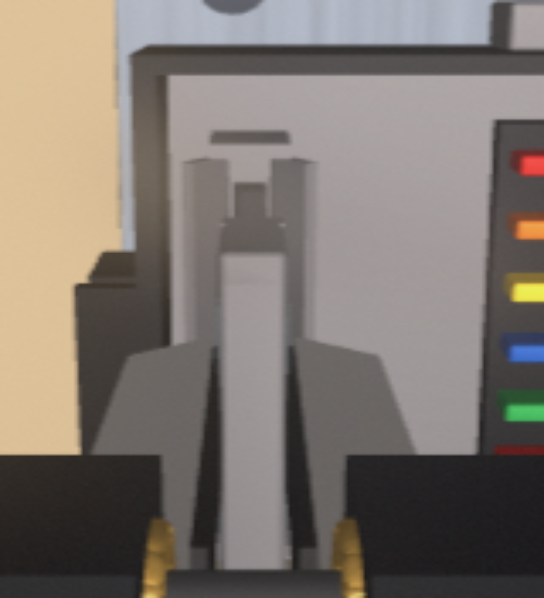

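View pics/q_c.png

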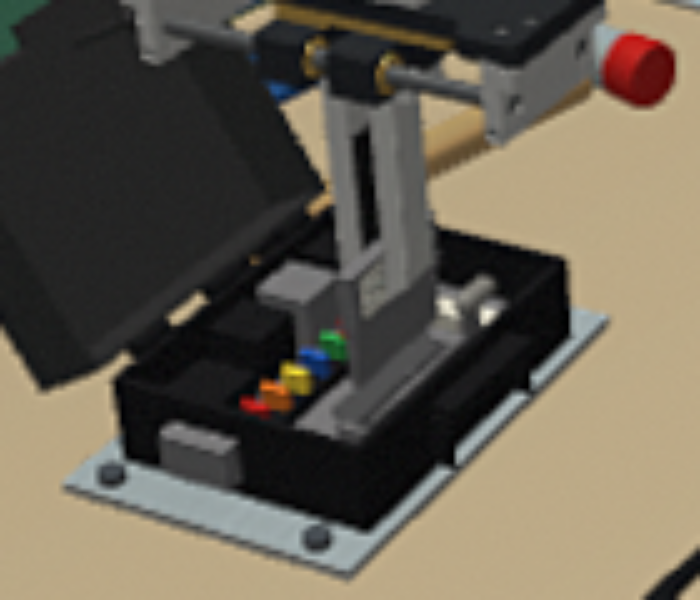

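The tongue is centred over the mouth (crop columns 235–268 in a mouth of 183–317). I'll lower it in short steps and watch the force.

apply_moves:
  series: "1.5 -0.3 0 0 0 0;1.5 -0.3 5 0 0 0;1.5 -0.3 10 0 0 0;1.5 -0.3 14 0 0 0;1.5 -0.3 14 0 0 0;1.5 -0.3 14 0 0 0"

```text
t: 19.15
tcp_pos: [592.3, 66.2, 78.2]
tool_rot: [[-0.213, 0.977, -0.0], [0.977, 0.213, -0.0], [-0.0, -0.0, -1.0]]
contact_force: [-0.5, 0.1, -1.2]
gripper_width: 7.9
```

apply_moves:
  series: "0 0 2 0 0 0;0 0 4 0 0 0;0 0 4 0 0 0"

```text
t: 19.45
tcp_pos: [592.3, 66.2, 74.1]
tool_rot: [[-0.213, 0.977, -0.0], [0.977, 0.213, -0.0], [-0.0, -0.0, -1.0]]
contact_force: [-0.3, 1.0, -0.4]
gripper_width: 7.8
```

apply_moves:
  series: "0 0 2 0 0 0;0 0 4 0 0 0;0 0 4 0 0 0"

```text
t: 19.75
tcp_pos: [592.2, 66.3, 70.1]
tool_rot: [[-0.213, 0.977, -0.001], [0.977, 0.213, -0.0], [0.0, -0.001, -1.0]]
contact_force: [0.4, 0.2, -0.3]
gripper_width: 7.7
```

apply_moves:
  series: "0 0 2 0 0 0;0 0 4 0 0 0;0 0 4 0 0 0"

```text
t: 20.05
tcp_pos: [592.5, 66.3, 66.3]
tool_rot: [[-0.213, 0.977, 0.0], [0.977, 0.213, -0.0], [-0.0, 0.0, -1.0]]
contact_force: [-0.0, -0.1, 1.9]
gripper_width: 7.9
```

apply_moves:
  series: "0 0 1 0 0 0;0 0 2 0 0 0;0 0 2 0 0 0"

```text
t: 20.35
tcp_pos: [592.5, 66.3, 64.4]
tool_rot: [[-0.213, 0.977, 0.0], [0.977, 0.213, -0.0], [-0.0, 0.0, -1.0]]
contact_force: [-0.0, 0.1, 4.0]
gripper_width: 7.9
```

apply_moves:
  series: "0 0 1 0 0 0;0 0 2 0 0 0;0 0 2 0 0 0;0 0 2 0 0 0"

```text
t: 20.75
tcp_pos: [592.5, 66.3, 62.5]
tool_rot: [[-0.213, 0.977, 0.0], [0.977, 0.213, 0.0], [0.0, 0.0, -1.0]]
contact_force: [-0.4, 0.3, 6.6]
gripper_width: 8.0
```

The force rises by about 1.1–1.3 N per mm, as the strip should. I'll go on until it meets the solid stops.

apply_moves:
  series: "0 0 0.5 0 0 0;0 0 0.5 0 0 0;0 0 0.5 0 0 0"

```text
t: 21.05
tcp_pos: [592.5, 66.3, 62.1]
tool_rot: [[-0.213, 0.977, 0.0], [0.977, 0.213, 0.0], [-0.0, 0.0, -1.0]]
contact_force: [-1.3, -0.8, 6.6]
gripper_width: 7.5
```

apply_moves:
  series: "0 0 0.5 0 0 0;0 0 0.5 0 0 0;0 0 0.5 0 0 0"

```text
t: 21.35
tcp_pos: [592.5, 66.3, 61.6]
tool_rot: [[-0.213, 0.977, 0.0], [0.977, 0.213, 0.0], [-0.0, 0.0, -1.0]]
contact_force: [-0.8, 0.1, 6.8]
gripper_width: 7.9
```

apply_moves:
  series: "0 0 0.6 0 0 0;0 0 0.6 0 0 0;0 0 0.6 0 0 0"

```text
t: 21.65
tcp_pos: [592.6, 66.3, 61.3]
tool_rot: [[-0.213, 0.977, 0.0], [0.977, 0.213, 0.0], [-0.0, 0.0, -1.0]]
contact_force: [-2.1, -0.8, 12.6]
gripper_width: 7.5
```

Run:
```python
from h import *
from bench import sense
s=sense(); print(s['tcp_pos'].round(1),s['contact_force'],s['torque'])
im,d,K,V=snap('wrist','r_wrist'); C=cloud(d,K,V); cv2.imwrite('pics/r_w.png',cv2.resize(im[150:380,240:400,::-1],None,fx=3.4,fy=2.6))
for r in(265,275,285,300): print(r,C[r,308:322,2].round(1).mean())
im,d,K,V=snap('side','r_side')
cv2.imwrite('pics/r_c.png',cv2.resize(im[200:320,170:310,::-1],None,fx=5,fy=5))
print(sense()['contact_force'])
```

```text
[592.6  66.3  61.3] [-2.08436305 -0.75051818 12.64773984] [-0.13099795  0.78840498 -0.02305164]
265 74.1857142857143
275 74.42142857142858
285 74.25714285714285
300 74.46428571428571
[-3.03463158 -0.69506099 11.73084735]
```

View pics/r_w.png

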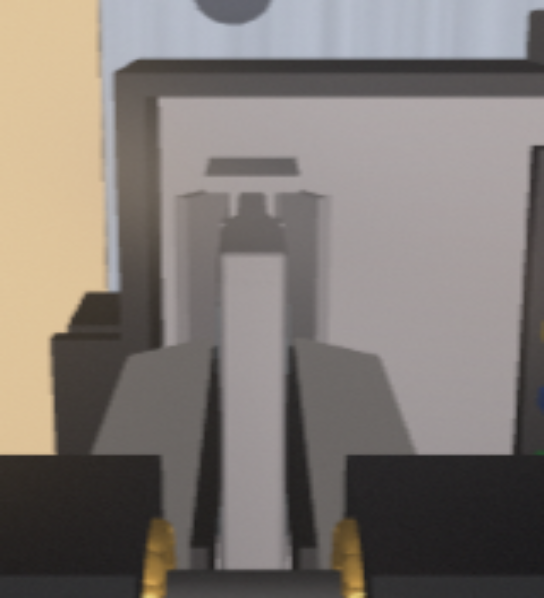

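View pics/r_c.png

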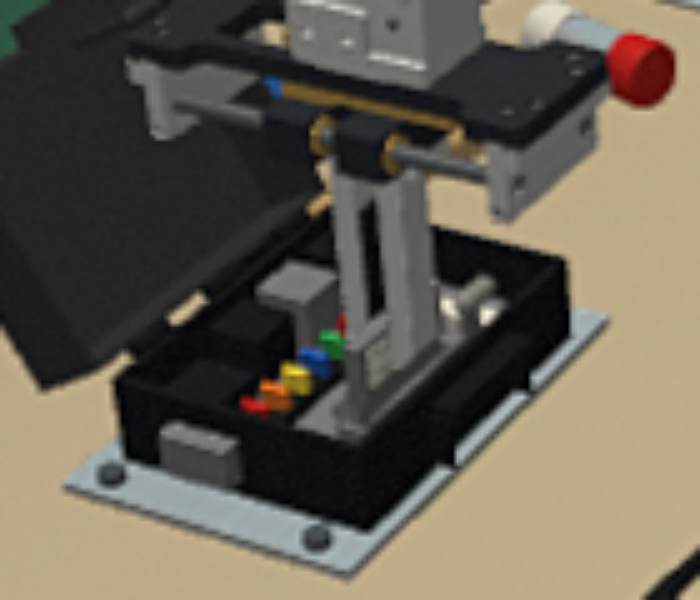

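The force went from 6.8 to 12.6 N in under 0.5 mm, and the holder's top is at 74.3 mm (expected 74), so it is on the stops. I'll settle and do a last check before handing in.

apply_moves:
  series: "0 0 0.1 0 0 0;0 0 0.1 0 0 0;0 0 0.1 0 0 0;0 0 0.1 0 0 0;0 0 0.1 0 0 0;0 0 0.1 0 0 0"

```text
t: 22.35
tcp_pos: [592.6, 66.3, 61.3]
tool_rot: [[-0.213, 0.977, 0.0], [0.977, 0.213, 0.0], [-0.0, 0.0, -1.0]]
contact_force: [-2.9, -0.6, 13.5]
gripper_width: 7.6
```

Run:
```python
from h import *
from bench import sense
im,d,K,V=snap('scene','s_scene'); C=cloud(d,K,V)
for u,v in ((242,235),(242,262)): print(C[v,u].round(1))
s=sense(); print(s['t'],s['tcp_pos'].round(1),s['contact_force'].round(1),s['gripper_width'],abs(s['joint_velocities']).max())
```

```text
[ 445.5 -259.3   20.5]
[ 533.1 -274.3    8.8]
22.4 [592.6  66.3  61.3] [-2.4 -0.4 14.2] 7.879944655783332 0.0016043617226515843
```

View pics/s_scene.png

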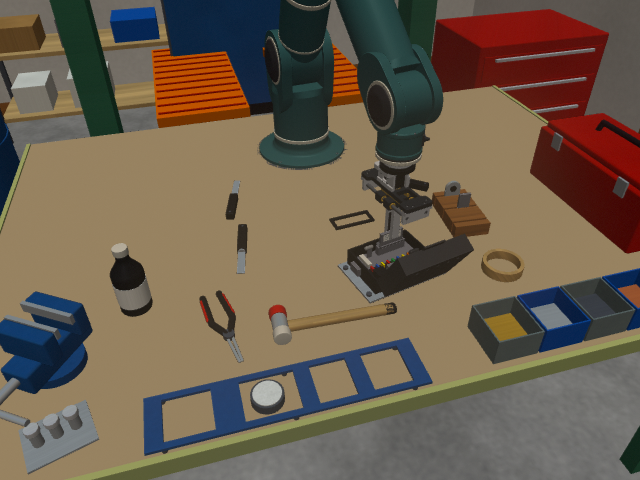

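The scene picture shows the cover open at (435,260) and the pry tool flat at (242,247). The other things are where they were, and the arm is at rest pressing with about 14 N.

```bash
python3 -c "
from bench import *
print(close_job())"
```

```text
the job is handed in; nothing more can be done
None
```

I finished the whole task and handed the job in at about 22.4 s of the 69 s allowed. The hand-in gives no verdict, so what follows rests on my own checks.

- **Cover:** I lifted it from its snap catch with the pry tool's blade under the tab, then pushed it over with the blade tip. It measured about 2.09 rad open, and the last scene picture still shows it open.
- **Pry tool:** It lies flat at its original spot, let go, with blade top about 12 mm and handle top about 20 mm above the bench. When I set it down, the wrist force briefly reached about 25 N.
- **Label holder:** I lowered it into the slot by feel.
  - **Seating:** The force rose at about the strip's rate, then jumped at the solid stops. The holder's top is at about 74.3 mm, where 74 mm means fully home.
  - **At hand-in:** The fingers were still holding it upright at about 7.9 mm opening. The arm was at rest, pressing down with about 14 N.
- **Other things on the bench:** The last scene picture shows them where they were at the start.
- **What disagreed:** The plate's front edge measured 3–4 mm off its expected place, and the wrist camera read about 1 mm to one side. I allowed for both by going in by feel and by measuring the slot relative to the holder.

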